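# Get the stamp pad out from behind the stamps

### The arm

A 6-joint arm with a two-finger parallel gripper is mounted at the origin on the work surface. World frame = base frame: x ahead of the robot, y to its left, z up, the work surface at z = 0. Lengths are in mm, angles in rad, forces in N, time in s.
With the tool pointing down it reaches from about 350 to 800 mm from the base axis. Payload 7.3 kg.
Tool frame: the origin (TCP) lies at the very end of the fingers, on their centre line; the grasp point (between the pads) lies 19 mm behind it (arm.grip_depth is the y of the grasp point in the tool frame, in mm); y points along the fingers, x is the direction in which the jaws open and shut, and the axes are right-handed (so a half turn about y gives the same grasp; the last joint's range is limited). The gripper opens to 85 mm and grips with 20 to 120 N. Pads are 22 mm wide; open, the fingers measure 114 mm over their backs; the gripper's body (76 mm by 85 mm) begins 54 mm behind the grasp point. The pads swing forward as they close: fully open they stand 13 mm farther back than shut.
Start: joints at [-1.256, 0.342, 1.524, -0, 1.275, -0.146], TCP at [233.473, -470.25, 231.322] pointing down, gripper open.
Joint ranges: [-2.53, 2.53], [-0.77, 2.02], [0.04, 2.7], [-1, 4.14], [0.28, 2.66], [-3.11, 3.11]. Speed limits (rad/s): [2.57, 2.57, 3.14, 3.14, 3.14, 3.14].

### API

Orientations are given as a unit quaternion [w, x, y, z].
In Python, from bench import arm, vision gives the robot as it stands.
- The arm moves only by the tool send_rows, never from a script. Its argument "deltas" is a list of rows, each a list of 7 numbers: the shift along the tool's x, y, z in units of 50 mm (1.0 is 50 mm), then the turn, a rotation vector about the tool's x, y, z in units of 6 degrees (1.0 is 6 degrees), then the closure, from 0 (fully open) to 1 (shut). A call has 1 to 10 rows; each row shifts and turns the commanded pose from where the row before left it, along the tool's axes as they then stand; what a row does not reach is not made up. A row lasts 1/10 s, in which the tool goes at most 50 mm and 8.59 degrees, less where a joint would pass 70% of its speed; a pose out of reach is approached as far as the arm can. A call is refused whole if a number of a shift passes 1 or a number of a turn 1, either way. A call with a gripper value outside its range is refused whole. The fingers move at their own pace and stop on an object; "newtons" is the grip in N (left out, the last holds). Time passes only in rows, so rows that do not move let the fingers close. It gives the time, the measured TCP pose, the force and the opening at its end, in the units of the state.
- arm.get_obs(): the state, without advancing time (a new reading comes with each control period).
- vision.grab_frame(name): name is "scene" or "side" or "wrist"; returns a dict with "color" (384x512x3 uint8, red, green, blue), "fx", "fy", "cx", "cy" (pixels), "R" (3x3) and "t" (3): a world point X has camera coordinates R X + t. Camera axes: x right, y down, z forward; pixel columns grow to the right and rows downward; lengths in mm; the calibration is good to about 2 mm. A picture is of the moment at which its call begins. There is no depth.
- arm.job_done(): hands the job in, once; it reports no verdict.
The state is a dict: "clock": time; "joint_pos": joint angles; "joint_velocities": joint speeds; "effort": joint torques, N m; "eef_pos": TCP position; "eef_rot": TCP orientation; "contact_force": force on the tool from outside, world axes, zero at the start; "moment": the same for the moment, N m; "width": opening from 0.0 (shut) to 1.0 (fully open).
Only numpy, scipy, OpenCV 4.12 (cv2) and the standard library are available. Lean on these libraries where they do the work, as an engineer would, in place of code of your own. Each camera call takes 0.05 s, during which the arm holds its last target.

### The job

I need the stamp pad that lies behind the three hand stamps on the wooden stamp board. Stand all three stamps upright on the grey felt mat first, leaving the pad where it lies until they are there; then lay the pad flat on the green mat, centred and lined up with it, and only then stand each stamp back upright in the middle of the disc of its own colour. Do not knock any stamp over, and leave the little amber ink jar where it stands.

Things in the scene. Friction and masses are not known exactly. Their poses are not given: they have to be found in the camera images.
- stamp_red: Hand stamp with a red handle, loose, on the red disc at the start. 84 mm tall, about 90 g. Round foot 34 mm across, 16 mm high (black and brass); round red handle, 16 mm thick at height 28 mm, a plain cylinder 26 mm thick from height 48 to 74 mm (grip here), domed top. Origin: centre of the underside; z up along the handle. Round: yaw does not matter.
- stamp_blue: Hand stamp with a blue handle, loose, on the blue disc at the start. 84 mm tall, about 90 g. Round foot 34 mm across, 16 mm high (black and brass); round blue handle, 16 mm thick at height 28 mm, a plain cylinder 26 mm thick from height 48 to 74 mm (grip here), domed top. Origin: centre of the underside; z up along the handle. Round: yaw does not matter.
- stamp_yellow: Hand stamp with a yellow handle, loose, on the yellow disc at the start. 84 mm tall, about 90 g. Round foot 34 mm across, 16 mm high (black and brass); round yellow handle, 16 mm thick at height 28 mm, a plain cylinder 26 mm thick from height 48 to 74 mm (grip here), domed top. Origin: centre of the underside; z up along the handle. Round: yaw does not matter.
- pad: Flat closed stamp pad, loose: 54 mm (its x) by 120 mm (its y) by 26 mm high, about 160 g, black case, metal lid, paper label. On the board behind the stamps, parallel to their row, 9 to 15 mm from their feet: no finger room until they are gone. Grip across the 54 mm. A 22 mm high rail runs 40 mm behind it, an eraser and a tin lie by its ends. Origin: centre of underside, z up.
- rest_red: Red disc, 52 mm across, 3 mm thick, fixed on the wooden board: the place of the red stamp. The three discs form a row, 56 mm apart, in any order, near the front edge of the board (170 x 190 mm, 8 mm thick). Origin: centre of its underside, 8 mm above the table. Its x axis points square from the row to the pad and the back of the board.
- rest_blue: Blue disc, 52 mm across, 3 mm thick, fixed on the wooden board: the place of the blue stamp. The three discs form a row, 56 mm apart, in any order, near the front edge of the board (170 x 190 mm, 8 mm thick). Origin: centre of its underside, 8 mm above the table. Its x axis points square from the row to the pad and the back of the board.
- rest_yellow: Yellow disc, 52 mm across, 3 mm thick, fixed on the wooden board: the place of the yellow stamp. The three discs form a row, 56 mm apart, in any order, near the front edge of the board (170 x 190 mm, 8 mm thick). Origin: centre of its underside, 8 mm above the table. Its x axis points square from the row to the pad and the back of the board.
- side_mat: Grey felt mat, fixed flat on the table, 180 mm (its x) by 120 mm (its y), 4 mm thick: the side area on which the stamps wait. On the left or the right of the table. Origin: centre of its underside; z up.
- pad_mat: Green mat with a thin black edge, fixed flat on the table, 90 mm (its x) by 150 mm (its y), 4 mm thick: where the stamp pad is wanted, its long side along the mat's long side (either way round). On the side of the table opposite the grey felt mat. Origin: centre of its underside; z up.
- ink: Small amber glass ink jar with a black cap, loose, 38 mm in diameter and 65 mm tall, standing on the table beside the board, left or right. A bystander: leave it alone. Origin: centre of its underside.
There are look-alikes about, which are no part of the job. There is more than one size of the stamp_yellow; the one meant has the size given above.

How it is judged (in metres and radians):
On the way, in this order (a step that is already met when the one before it is completed fails the run):
1. all three stamps stand upright and released on the grey felt mat (each centre within 80 mm along its length and 50 mm across it of the mat's centre), the pad still within 20 mm of where it lay (x of stamp_red in the frame of side_mat between -0.08 and 0.08 m and y of stamp_red in the frame of side_mat between -0.05 and 0.05 m and z of stamp_red in the frame of side_mat between 0 and 0.01 m and angle between each of stamp_red, stamp_blue, stamp_yellow's own z axis and vertical below 0.1 rad and linear speed of each of stamp_red, stamp_blue, stamp_yellow below 0.02 m/s and contact force between the fingers and stamp_red below 0.1 N and x of stamp_blue in the frame of side_mat between -0.08 and 0.08 m and y of stamp_blue in the frame of side_mat between -0.05 and 0.05 m and z of stamp_blue in the frame of side_mat between 0 and 0.01 m and contact force between the fingers and stamp_blue below 0.1 N and x of stamp_yellow in the frame of side_mat between -0.08 and 0.08 m and y of stamp_yellow in the frame of side_mat between -0.05 and 0.05 m and z of stamp_yellow in the frame of side_mat between 0 and 0.01 m and contact force between the fingers and stamp_yellow below 0.1 N and distance of pad from where it was at the start of the episode below 0.02 m), for 0.2 s.
2. the pad lies flat and released on the green mat, centre within 15 mm and within 0.2 rad of square, while all three stamps still stand on the grey felt mat (horizontal distance between pad and pad_mat below 0.015 m and z of pad in the frame of pad_mat between 0 and 0.009 m and angle between pad's own z axis and vertical below 0.08 rad and angle between the y axis of pad and the y axis of pad_mat, either way round below 0.2 rad and linear speed of each of pad, stamp_red, stamp_blue, stamp_yellow below 0.02 m/s and contact force between the fingers and pad below 0.1 N and x of stamp_red in the frame of side_mat between -0.08 and 0.08 m and y of stamp_red in the frame of side_mat between -0.05 and 0.05 m and z of stamp_red in the frame of side_mat between 0 and 0.01 m and angle between each of stamp_red, stamp_blue, stamp_yellow's own z axis and vertical below 0.1 rad and contact force between the fingers and stamp_red below 0.1 N and x of stamp_blue in the frame of side_mat between -0.08 and 0.08 m and y of stamp_blue in the frame of side_mat between -0.05 and 0.05 m and z of stamp_blue in the frame of side_mat between 0 and 0.01 m and contact force between the fingers and stamp_blue below 0.1 N and x of stamp_yellow in the frame of side_mat between -0.08 and 0.08 m and y of stamp_yellow in the frame of side_mat between -0.05 and 0.05 m and z of stamp_yellow in the frame of side_mat between 0 and 0.01 m and contact force between the fingers and stamp_yellow below 0.1 N), for 0.2 s.
At the end, for the whole second after the job is handed in: The pad lies flat on the green mat, centre within 15 mm of the mat's centre and lined up within 0.2 rad; each stamp stands upright on the disc of its own colour, centre within 12 mm of the disc's; all are released and at rest; the ink jar is within 15 mm of where it stood (horizontal distance between pad and pad_mat below 0.015 m and z of pad in the frame of pad_mat between 0 and 0.009 m and angle between pad's own z axis and vertical below 0.08 rad and angle between the y axis of pad and the y axis of pad_mat, either way round below 0.2 rad and linear speed of each of pad, stamp_red, stamp_blue, stamp_yellow below 0.02 m/s and contact force between the fingers and pad below 0.1 N and horizontal distance between stamp_red and rest_red below 0.012 m and z of stamp_red in the frame of rest_red between 0 and 0.008 m and angle between each of stamp_red, stamp_blue, stamp_yellow's own z axis and vertical below 0.1 rad and contact force between the fingers and stamp_red below 0.1 N and horizontal distance between stamp_blue and rest_blue below 0.012 m and z of stamp_blue in the frame of rest_blue between 0 and 0.008 m and contact force between the fingers and stamp_blue below 0.1 N and horizontal distance between stamp_yellow and rest_yellow below 0.012 m and z of stamp_yellow in the frame of rest_yellow between 0 and 0.008 m and contact force between the fingers and stamp_yellow below 0.1 N and distance of ink from where it was at the start of the episode below 0.015 m); the robot touches nothing.
It fails at once if a stamp is knocked over (tilted more than 0.7 rad) (angle between any of stamp_red, stamp_blue, stamp_yellow's own z axis and vertical above 0.7 rad).
It fails at once if the ink jar is moved more than 15 mm or tipped (distance of ink from where it was at the start of the episode above 0.015 m or angle between ink's own z axis and vertical above 0.3 rad).
It also fails if it takes over 136 s, if anything falls off the work surface, if the arm or the gripper's body presses on something with over 40 N, if the wrist force passes 120 N, or if a joint passes its speed limit or range.

## Working session

There is one attempt and no reset: what is moved stays moved. The work goes in short steps, Python scripts to look and compute and a tool call to move; the robot and the scene stay as the last step left them, time stands still between calls to the robot, and variables do not carry over. Pictures are saved under pics/ and viewed, and the job is handed in when it is done.

Besides the shell and the picture viewer there is one more tool, called after "Request:" as name(argument=value, ...), one argument or row to a line, values as JSON. send_rows: Moves the arm, as the interface text tells. Its arguments: {"type":"object","properties":{"deltas":{"type":"array"},"newtons":{"type":"number"}},"required":["deltas"]}

```bash
ls; mkdir -p pics
python3 - <<'E'
from bench import arm, vision
import cv2
o=arm.get_obs()
for k,v in o.items(): print(k,v)
print(arm.grip_depth)
for n in ["scene","side","wrist"]:
    f=vision.grab_frame(n); cv2.imwrite(f"pics/{n}0.png",f["color"][:,:,::-1])
    print(n,f["fx"],f["cx"],f["cy"],f["R"],f["t"])
E
```

```text
pics
clock 0.0
joint_pos [-1.25598613e+00  3.42713224e-01  1.52507296e+00  3.71796572e-05
  1.27541108e+00 -1.46014157e-01]
joint_velocities [ 2.31143008e-04 -2.57182824e-04 -8.30033042e-05  1.19127209e-03
  1.20182953e-03  1.52580406e-03]
effort [ 6.38903066e-05 -4.33675325e+01 -2.46012157e+01 -1.75640175e-04
  7.87406723e-03 -1.57604796e-05]
eef_pos [ 233.34964356 -469.81152836  230.61138058]
eef_rot [ 0.60134889 -0.60059786  0.37302533 -0.37217447]
contact_force [0.47819239 0.40749651 0.37227037]
moment [ 0.02975276 -0.01690458 -0.03114098]
width 0.9990772485729582
-18.700000000000003
scene 354.75299887118183 260.0349018519889 195.95466023059947 [[ 0.71318754  0.70075701 -0.0174114 ]
 [ 0.52357618 -0.5490505  -0.65146875]
 [-0.46608103  0.4555032  -0.75847565]] [-388.30364824 -225.57301294  998.38962647]
side 377.90596714351295 254.5650020964262 190.56039236630141 [[ 0.98248252 -0.18632046 -0.00357444]
 [-0.10542481 -0.53989237 -0.83510588]
 [ 0.1536675   0.82085377 -0.55007762]] [-527.25037864  109.07628765  826.4439139 ]
wrist 281.50382532738047 258.45082072602247 187.89396444854273 [[ 0.44344795 -0.89629772 -0.00207524]
 [-0.86044993 -0.42635806  0.27900668]
 [-0.25095785 -0.1219393  -0.96028692]] [-523.46935545  -35.00416495  378.43735072]
```

View pics/scene0.png

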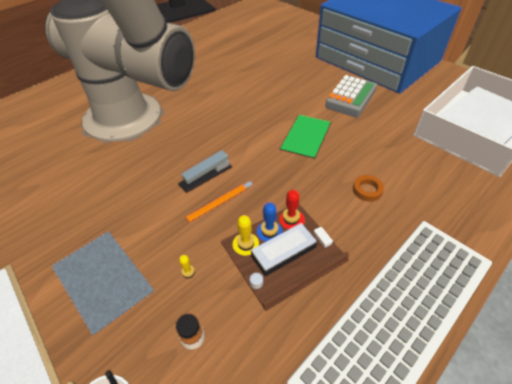

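View pics/side0.png

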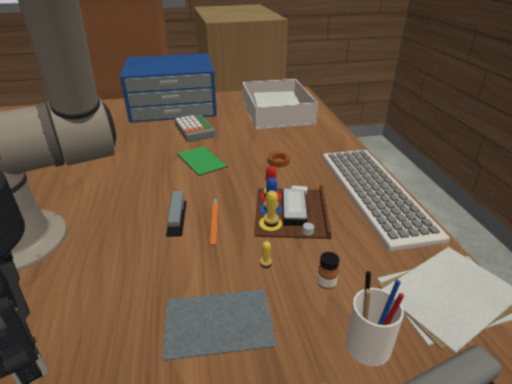

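View pics/wrist0.png

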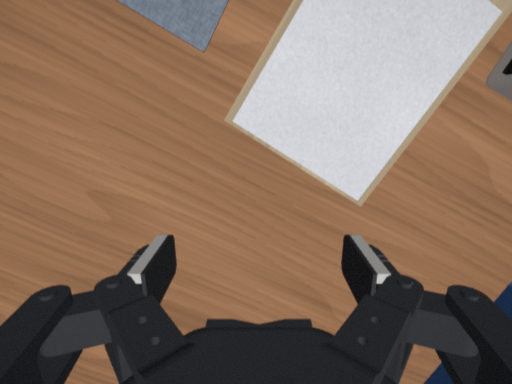

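```bash
cat > h.py <<'E'
from bench import arm, vision
import cv2, numpy as np
from scipy.spatial.transform import Rotation as Rot
def K(f): return np.array([[f["fx"],0,f["cx"]],[0,f["fy"],f["cy"]],[0,0,1]])
def ray(f,u,v):
    R=np.array(f["R"]);C=-R.T@np.array(f["t"]); d=R.T@np.linalg.inv(K(f))@np.array([u,v,1.]); return C,d/np.linalg.norm(d)
def plane(f,u,v,z):
    C,d=ray(f,u,v); return C+d*(z-C[2])/d[2]
def proj(f,X):
    p=K(f)@(np.array(f["R"])@np.array(X,float)+np.array(f["t"])); return p[:2]/p[2]
def tri(f1,p1,f2,p2):
    A=[];b=[]
    A=np.zeros((3,3));b=np.zeros(3);L=[]
    for f,p in((f1,p1),(f2,p2)):
        C,d=ray(f,*p);M=np.eye(3)-np.outer(d,d);A+=M;b+=M@C;L.append((C,M))
    X=np.linalg.solve(A,b); return X,[np.linalg.norm(M@(X-C)) for C,M in L]
def crop(f,x0,y0,x1,y1,s,name):
    cv2.imwrite("pics/"+name,cv2.resize(f["color"][y0:y1,x0:x1,::-1],None,fx=s,fy=s,interpolation=cv2.INTER_CUBIC))
def rq(q): return Rot.from_quat([q[1],q[2],q[3],q[0]])
E
python3 - <<'E'
from h import *
s=vision.grab_frame("scene"); d=vision.grab_frame("side")
crop(s,160,170,360,320,4,"s1.png"); crop(d,220,150,350,280,4,"d1.png")
E
```

```text
(no output)
```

View pics/s1.png

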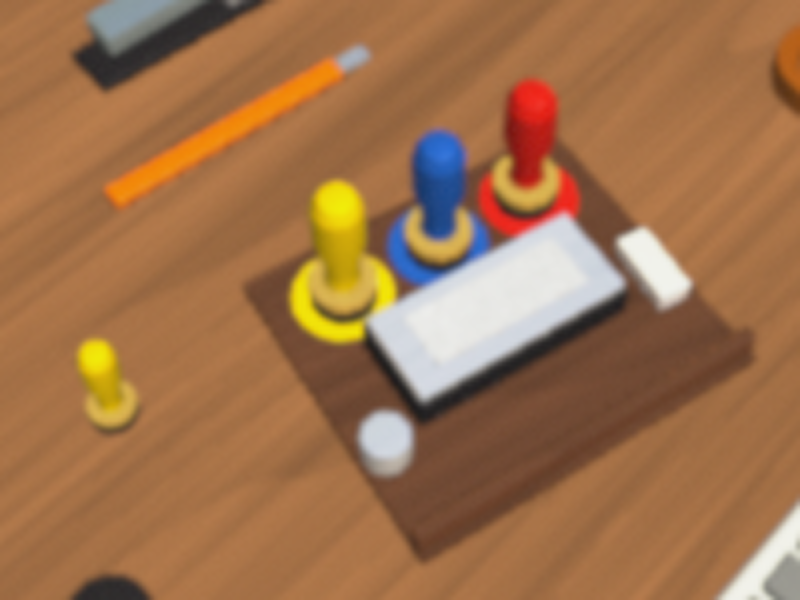

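View pics/d1.png

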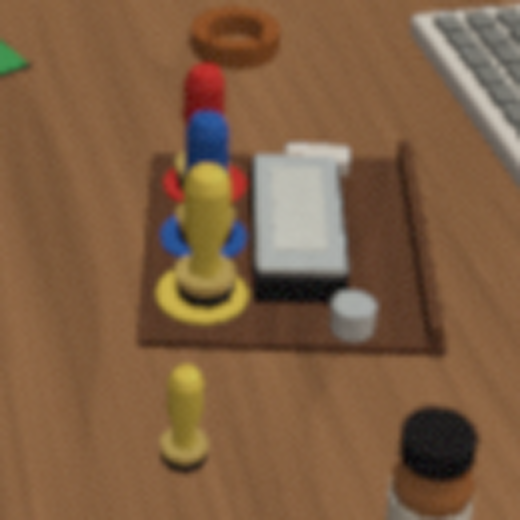

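The scene has two yellow stamps: the large one at scene (245,235), side (271,211), standing on the yellow disc, and a small one at scene (186,266), side (266,254), alone on the table. The large one matches the red and blue stamps in size and stands on the disc, so it is the one meant, and this crop confirms it. The pad's top runs from about scene (252,243) to (316,237), with the eraser and tin at its ends. The ink jar is at scene (189,330).

```bash
cat > meas.py <<'E'
from h import *
s=vision.grab_frame("scene"); d=vision.grab_frame("side")
def hsv(f): return cv2.cvtColor(f["color"],cv2.COLOR_RGB2HSV)
def mask(f,c):
    h=hsv(f);H,S,V=[h[...,i].astype(int) for i in range(3)]
    return {"y":(H>24)&(H<34)&(S>165)&(V>100),"r":((H<4)|(H>175))&(S>190)&(V>100),"b":(H>105)&(H<120)&(S>170)&(V>90),"g":(H>55)&(H<75)&(S>150),
     }[c].astype(np.uint8)
if __name__=="__main__":
    for f,n in((s,"scene"),(d,"side")):
        for c in "yrbg":
            k,l,st,ce=cv2.connectedComponentsWithStats(mask(f,c))
            for i in range(1,k):
                if st[i,4]>25: print(n,c,st[i],ce[i].round(1))
    for f,n in((s,"scene"),(d,"side")):
        # green
        m=mask(f,"g");k,l,st,ce=cv2.connectedComponentsWithStats(m)
        i=1+np.argmax(st[1:,4]); cs,_=cv2.findContours((l==i).astype(np.uint8),0,1)
        r=np.array([plane(f,*p[0],4)[:2] for p in cs[0]],np.float32); print(n,"green",cv2.minAreaRect(r))
        h=hsv(f);H,S,V=[h[...,i].astype(int) for i in range(3)]
        m=((H>90)&(H<125)&(S>25)&(S<140)&(V>60)&(V<160)).astype(np.uint8)
        m=cv2.morphologyEx(m,cv2.MORPH_OPEN,np.ones((5,5)))
        k,l,st,ce=cv2.connectedComponentsWithStats(m)
        for i in range(1,k):
            if st[i,4]>1500:
                cs,_=cv2.findContours((l==i).astype(np.uint8),0,1)
                r=np.array([plane(f,*p[0],4)[:2] for p in cs[0]],np.float32); print(n,"grey",ce[i],cv2.minAreaRect(r))
E
python3 meas.py
```

```text
scene y [239 216  11  12 105] [244.2 221.4]
scene y [233 236  18  19 124] [239.9 248.2]
scene y [253 236   6  11  43] [255.3 241.5]
scene y [180 256   8   8  53] [183.6 259.3]
scene r [287 191  12  25 219] [292.1 201.5]
scene r [280 215  14  14  67] [284.5 222.9]
scene r [296 214   9  10  38] [301.  219.1]
scene b [ 324    0  136   39 2990] [397.7  13.3]
scene b [264 204  11  25 200] [269.3 214.5]
scene b [258 227  11  13  51] [261.6 234.8]
scene g [ 282  116   47   41 1205] [305.5 135.9]
side r [267 166   9  11  74] [270.7 171.4]
side r [386 295  16  29  70] [394.2 308.9]
side b [268 179   8  11  66] [272.  183.5]
scene green ((430.90545654296875, 285.9328308105469), (87.29133605957031, 144.9493408203125), 22.04629898071289)
scene grey [101.4341665  281.29797284] ((417.5496826171875, -296.5305480957031), (114.1651611328125, 173.47506713867188), 86.82476043701172)
side green ((454.0123596191406, 238.36282348632812), (0.0, 0.0), 0.0)
```

Run:
```python
from meas import *
for n,p in dict(y=(343,296),b=(439,242),r=(528,199)).items():
    print(n,plane(s,160+p[0]/4,170+p[1]/4,11).round(1))
for p in [(245,290),(425,560),(752,350),(565,145)]: print("board",plane(s,160+p[0]/4,170+p[1]/4,8).round(1))
for p in [(367,323),(570,213),(626,287),(423,402)]: print("pad",plane(s,160+p[0]/4,170+p[1]/4,34).round(1))
for p in [(112,405)]: print("small",plane(s,160+p[0]/4,170+p[1]/4,5).round(1))
print("ink", plane(s,188,326,65))
for p in [(183,185),(230,160)]: print("stapler", plane(s,*p,30))
```

```text
y [563.5 -59.3  11. ]
b [575.4  -3.   11. ]
r [590.   48.7  11. ]
board [524.2 -89.5   8. ]
board [ 684.9 -127.4    8. ]
board [725.5  56.6   8. ]
board [579.2  91.6   8. ]
pad [593.8 -71.5  34. ]
pad [621.2  42.7  34. ]
pad [668.4  27.8  34. ]
pad [641.3 -83.   34. ]
small [ 525.5 -174.7    5. ]
ink [ 633.32096973 -245.85174809   65.        ]
stapler [362.922766   -56.44159752  30.        ]
stapler [379.33465402  68.51751037  30.        ]
```

```bash
cat > plan.py <<'E'
from h import *
import sys
def go(x,y,z,yaw=None,show=True):
    """remaining move to world target; yaw = jaw axis angle (deg) mod 180"""
    o=arm.get_obs();R=rq(o["eef_rot"]).as_matrix();p=np.array(o["eef_pos"])
    cur=np.degrees(np.arctan2(R[1,0],R[0,0]))
    tgt=cur if yaw is None else yaw+180*round((cur-yaw)/180)
    a=np.radians(tgt); Rt=np.array([[np.cos(a),0,np.sin(a)],[np.sin(a),0,-np.cos(a)],[0,-1,0]])
    if np.linalg.det(Rt)<0: Rt[:,2]*=-1
    rv=Rot.from_matrix(R.T@Rt).as_rotvec(degrees=True)/6
    D=np.array([x,y,z])-p
    print("pos",p.round(1),"yaw",cur.round(2),"tilt",R[:,1].round(4),"->",round(tgt,2),"w",round(o["width"]*85,1),"F",np.array(o["contact_force"]).round(1),"t",o["clock"])
    print("turn units",rv.round(2),"shift after turn",(Rt.T@D/50).round(3),"shift now axes",(R.T@D/50).round(3))
if __name__=="__main__":
    a=[float(v) for v in sys.argv[1:]]; go(*a)
E
python3 plan.py 540 -10 330 -13.8
```

```text
pos [ 233.5 -470.2  231.3] yaw -63.6 tilt [-0.  0. -1.] -> -13.8 w 85.0 F [-0.  -0.6 -0.7] t 0.45
turn units [-0.  -8.3 -0. ] shift after turn [ 3.758 -1.975 10.401] shift now axes [-5.518 -1.975  9.584]
```

Request:
send_rows(
  deltas=[
    [0,-1,0,0,-1,0,0],
    [0,-1,0,0,-1,0,0],
    [0,0,0,0,-1,0,0],
    [0,0,0,0,-1,0,0],
    [0,0,0,0,-1,0,0],
    [0,0,0,0,-1,0,0],
    [0,0,0,0,-1,0,0],
    [0,0,0,0,-1,0,0],
    [0,0,0,0,-0.3,0,0],
    [0,0,0,0,0,0,0],
  ],
)

```text
clock: 1.45
eef_pos: [233.5, -470.2, 331.3]
eef_rot: [-0.702, 0.702, -0.085, 0.085]
contact_force: [0.2, -0.6, 0.4]
width: 1.002
```

Request:
send_rows(
  deltas=[
    [0.36,0,1,0,0,0,0],
    [0.36,0,1,0,0,0,0],
    [0.36,0,1,0,0,0,0],
    [0.36,0,1,0,0,0,0],
    [0.36,0,1,0,0,0,0],
    [0.36,0,1,0,0,0,0],
    [0.36,0,1,0,0,0,0],
    [0.36,0,1,0,0,0,0],
    [0.36,0,1,0,0,0,0],
    [0.36,0,1,0,0,0,0],
  ],
)

```text
clock: 2.45
eef_pos: [510.9, -51.8, 331.5]
eef_rot: [-0.702, 0.702, -0.085, 0.086]
contact_force: [0.5, -0.7, 0.4]
width: 1.002
```

```bash
python3 plan.py 540 -10 330 -13.8
python3 - <<'E'
from h import *
f=vision.grab_frame("wrist"); crop(f,0,0,512,384,1.5,"w1.png"); print(-np.array(f["R"]).T@f["t"])
E
```

```text
pos [510.9 -51.8 331.5] yaw -13.86 tilt [ 6.e-04 -4.e-04 -1.e+00] -> -13.8 w 85.2 F [ 0.5 -0.7  0.4] t 2.45
turn units [ 0.   -0.01  0.01] shift after turn [0.365 0.031 0.95 ] shift now axes [0.364 0.031 0.951]
[527.7636119   17.81620463 472.88086244]
```

View pics/w1.png

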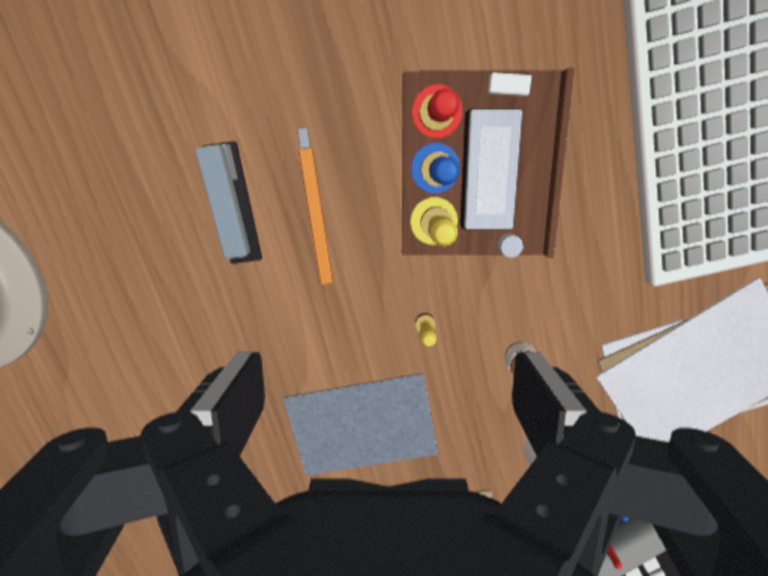

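The wrist view from above shows the row at pixels (1.5x scale) red (437,110), blue (436,168) and yellow (434,221). The pad is at (493,170), the small yellow look-alike at (427,330) and the grey mat at (361,424).

Run:
```python
from h import *
f=vision.grab_frame("wrist")
h=cv2.cvtColor(f["color"],cv2.COLOR_RGB2HSV);H,S,V=[h[...,i].astype(int) for i in range(3)]
M={"y":(H>25)&(H<34)&(S>150)&(V>120),"r":((H<4)|(H>175))&(S>190)&(V>100),"b":(H>105)&(H<120)&(S>170)&(V>80)}
C={}
for c,m in M.items():
    m=m.astype(np.uint8); m[:,:260]=0; m[200:]=0
    pts=np.argwhere(m)[:,::-1]
    W=np.array([plane(f,u,v,11)[:2] for u,v in pts],np.float32)
    hu=cv2.convexHull(W)
    print(c,len(pts),cv2.minEnclosingCircle(W), cv2.minAreaRect(hu))
# pad top
m=((S<60)&(V>130)).astype(np.uint8); k,l,st,ce=cv2.connectedComponentsWithStats(m)
for i in range(1,k):
    if 1000<st[i,4]<5000 and 290<ce[i][0]<360:
        cs,_=cv2.findContours((l==i).astype(np.uint8),0,1);q=max(cs,key=len)
        print("pad",ce[i],st[i],cv2.minAreaRect(np.array([plane(f,*p[0],34)[:2] for p in q],np.float32)))
# mat
m=((H>95)&(H<125)&(S>25)&(S<140)&(V>60)&(V<160)).astype(np.uint8); m=cv2.morphologyEx(m,cv2.MORPH_OPEN,np.ones((3,3)))
k,l,st,ce=cv2.connectedComponentsWithStats(m)
for i in range(1,k):
    if st[i,4]>1500:
        cs,_=cv2.findContours((l==i).astype(np.uint8),0,1);q=max(cs,key=len)
        print("mat",ce[i],st[i],cv2.minAreaRect(np.array([plane(f,*p[0],4)[:2] for p in q],np.float32)))
# brass feet top z=16+11 : ring
crop(f,260,35,390,180,5,"w2.png")
```

```text
y 8 ((567.9658203125, -72.90843963623047), 14.59422779083252) ((566.9379272460938, -73.92583465576172), (19.913814544677734, 24.96624755859375), 78.71880340576172)
r 117 ((595.2636108398438, 54.52040100097656), 15.018158912658691) ((593.8270874023438, 55.23386001586914), (25.66389274597168, 26.469823837280273), 22.29621124267578)
b 453 ((574.0059814453125, -2.8088629245758057), 24.14012336730957) ((573.7407836914062, -2.5331802368164062), (46.46762466430664, 46.372928619384766), 77.21067810058594)
pad [327.00851723 117.7696477 ] [ 309   79   38   79 2583] ((627.4013061523438, -18.165729522705078), (114.84329986572266, 49.87894821166992), 76.30313873291016)
mat [239.69424907 287.02461729] [ 189  255  101   65 4834] ((416.259765625, -294.683349609375), (120.04792785644531, 177.0297393798828), 86.86030578613281)
```

View pics/w2.png

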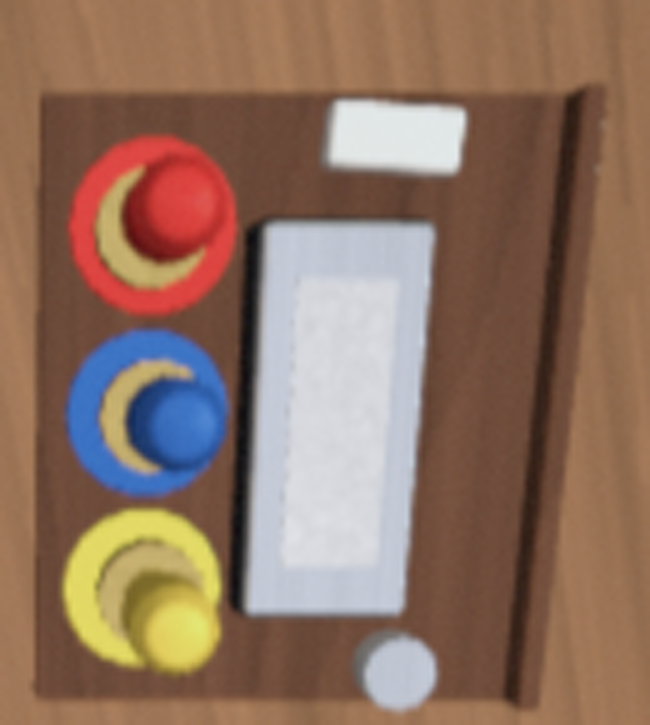

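Run:
```python
from h import *
f=vision.grab_frame("wrist")
P={}
for n,(a,b,c,d) in dict(r=(68,237,135,316),b=(67,228,329,497),y=(62,222,507,668)).items():
    off=lambda u,v:(260+u/5-.4,35+v/5-.4)
    E=[plane(f,*off(u,v),11)[:2] for u,v in((a,(c+d)/2),(b,(c+d)/2),((a+b)/2,c),((a+b)/2,d))]
    P[n]=np.mean(E,0); print(n,P[n].round(1),np.linalg.norm(E[0]-E[1]).round(1),np.linalg.norm(E[2]-E[3]).round(1))
v=P["r"]-P["y"]; print(np.linalg.norm(v),np.degrees(np.arctan2(v[1],v[0])))
# foot brass leftmost/outer edges at z=27, dome tops silhouettes at z~ 82
for n,(u,w) in dict(r=(180,205),b=(180,422),y=(172,625)).items(): print("dome",n,plane(f,*off(u,w),84).round(1), plane(f,*off(u,w),76).round(1))
```

```text
r [585.2  47.7] 51.9 52.1
b [572.2  -6.7] 51.2 51.9
y [559.  -60.8] 52.7 53.2
111.59829131556215 76.4467180380472
dome r [584.2  46.8  84. ] [585.3  47.3  76. ]
dome b [573.4  -6.5  84. ] [574.3  -7.1  76. ]
dome y [560.2 -60.   84. ] [560.9 -61.6  76. ]
```

```bash
python3 plan.py 560 -60.8 131.5 -13.55
```

```text
pos [511.  -51.2 330.8] yaw -13.57 tilt [-5.e-04  3.e-04 -1.e+00] -> -13.55 w 85.0 F [-0.2 -1.5 -0.7] t 2.6
turn units [-0.   -0.   -0.01] shift after turn [0.997 3.986 0.043] shift now axes [1.    3.986 0.042]
```

Request:
send_rows(
  deltas=[
    [0.5,1,0.04,0,0,0,0.2],
    [0.5,1,0,0,0,0,0.2],
    [0,1,0,0,0,0,0.2],
    [0,1,0,0,0,0,0.2],
    [0,0,0,0,0,0,0.2],
    [0,0,0,0,0,0,0.2],
  ],
)

```text
clock: 3.2
eef_pos: [554.0, -63.8, 142.8]
eef_rot: [-0.702, 0.702, -0.086, 0.085]
contact_force: [0.9, 0.2, 1.5]
width: 0.796
```

```bash
python3 plan.py 560 -60.8 52 -13.55;python3 - <<'E'
from h import *
f=vision.grab_frame("wrist"); crop(f,0,0,512,384,1.5,"w3.png")
for p in[(559,-60.8,11),(559,-60.8,85),(559.5,-60.8,52)]: print(proj(f,p)*1.5)
E
```

```text
pos [554.  -63.8 142.8] yaw -13.89 tilt [-4.e-04 -2.e-04 -1.e+00] -> -13.55 w 67.7 F [0.9 0.2 1.5] t 3.2
turn units [ 0.   -0.06 -0.  ] shift after turn [0.103 1.816 0.086] shift now axes [0.103 1.816 0.087]
[394.43614675 264.6481923 ]
[396.69055453 300.36052735]
[396.37009314 281.63925982]
```

View pics/w3.png

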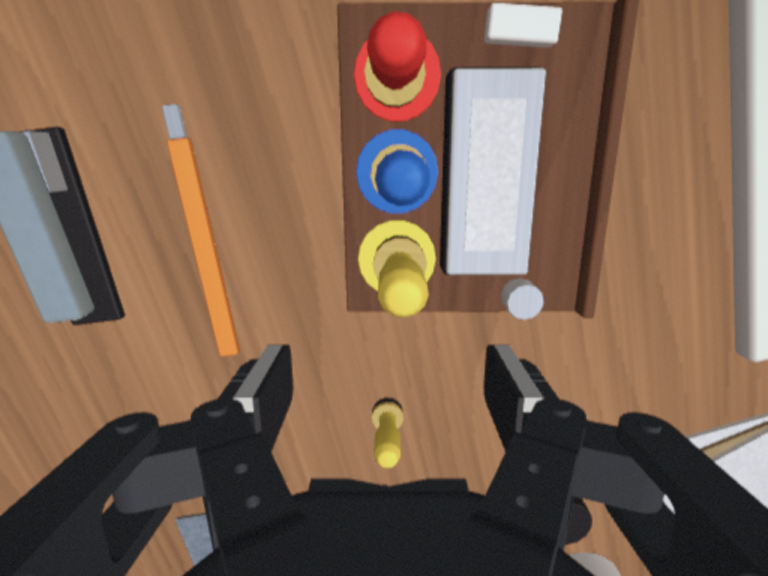

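```bash
cat > discs.py <<'E'
from h import *
from scipy.optimize import least_squares
def discs(f,zt=11):
    h=cv2.cvtColor(f["color"],cv2.COLOR_RGB2HSV);H,S,V=[h[...,i].astype(int) for i in range(3)]
    M={"y":(H>24)&(H<34)&(S>125)&(V>90),"r":((H<6)|(H>174))&(S>150)&(V>90),"b":(H>102)&(H<120)&(S>130)&(V>70)}
    out={}
    for c,m in M.items():
        k,l,st,ce=cv2.connectedComponentsWithStats(m.astype(np.uint8))
        if k<2: continue
        i=1+np.argmax(st[1:,4])
        cs,_=cv2.findContours((l==i).astype(np.uint8),0,1);q=max(cs,key=len)
        W=np.array([plane(f,*p[0],zt)[:2] for p in q])
        x0=np.r_[W.mean(0)]
        r=least_squares(lambda x:np.hypot(*(W-x).T)-25.5,x0,loss="soft_l1",f_scale=0.7)
        out[c]=r.x; e=np.abs(np.hypot(*(W-r.x).T)-25.5); print(c,r.x.round(1),"inl",(e<1.5).sum(),len(W),ce[i].round(0))
    return out
if __name__=="__main__":
    f=vision.grab_frame("wrist"); discs(f)
    o=arm.get_obs(); p=np.array(o["eef_pos"]); R=rq(o["eef_rot"]).as_matrix()
    print("TCPproj",proj(f,p)*1.5,p); print("tips",proj(f,p+R[:,0]*34-13*R[:,1])*1.5,proj(f,p-R[:,0]*34-13*R[:,1])*1.5)
    print(-np.array(f["R"]).T@f["t"]-p)
E
python3 discs.py
```

```text
y [561.1 -57.8] inl 117 270 [263. 176.]
r [587.8  51.7] inl 144 184 [263.  44.]
b [574.4  -2.9] inl 152 152 [263. 115.]
TCPproj [389.81985521 361.62492891] [555.67364353 -63.74611788 145.14425821]
tips [490.73675891 379.29591019] [289.24607359 379.42389821]
[ 15.93742825  69.60458021 140.64607371]
```

Run:
```python
from discs import *
for i in range(4):
    o=arm.get_obs(); f=vision.grab_frame("wrist"); p=np.array(o["eef_pos"]); print(o["clock"],p.round(1),(-np.array(f["R"]).T@f["t"]).round(1), np.array(o["eef_rot"]).round(4))
    discs(f)
s=vision.grab_frame("scene"); discs(s)
d=vision.grab_frame("side"); discs(d)
```

```text
3.3 [555.7 -63.7 145.1] [571.8   6.  286.5] [-0.7016  0.7023 -0.0833  0.0872]
y [561.2 -57.5] inl 110 190 [260. 164.]
r [587.8  51.7] inl 144 183 [262.  44.]
b [574.4  -2.9] inl 153 153 [262. 115.]
3.35 [555.7 -63.6 145.2] [571.8   6.2 286.6] [-0.7016  0.7023 -0.0831  0.0873]
y [561.2 -57.7] inl 114 272 [263. 177.]
r [587.8  51.7] inl 143 181 [262.  44.]
b [574.4  -2.9] inl 152 152 [262. 116.]
3.4 [555.5 -63.4 145. ] [571.6   6.4 286.3] [-0.7017  0.7023 -0.0831  0.0871]
y [561.  -57.6] inl 114 281 [263. 177.]
r [587.8  51.7] inl 143 182 [263.  45.]
b [574.4  -2.9] inl 151 151 [263. 116.]
3.45 [555.2 -63.2 144.6] [571.4   6.6 285.9] [-0.7017  0.7022 -0.0833  0.0867]
y [561.1 -57.6] inl 119 279 [263. 177.]
r [587.8  51.7] inl 143 182 [263.  45.]
b [574.4  -3. ] inl 152 152 [263. 116.]
y [562.2 -56.1] inl 22 56 [240. 248.]
r [555.6  86.2] inl 4 60 [292. 201.]
b [263.1 983.4] inl 0 387 [407.  27.]
y [572.9  64.4] inl 2 9 [273. 194.]
r [ 706.  -321.5] inl 10 62 [394. 309.]
b [ 330.3 1136.8] inl 1 372 [166.  68.]
```

```bash
python3 plan.py 561.2 -57.5 52 -13.7
```

```text
pos [554.5 -62.8 143.1] yaw -13.79 tilt [ 2.1e-03 -6.0e-04 -1.0e+00] -> -13.7 w 67.9 F [0.9 0.3 0.2] t 3.6
turn units [ 0.   -0.02  0.02] shift after turn [0.106 1.823 0.135] shift now axes [0.101 1.823 0.135]
```

Request:
send_rows(
  deltas=[
    [0.11,0,0.13,0,0,0,0.2],
    [0,0,0,0,0,0,0.2],
    [0,0,0,0,0,0,0.2],
    [0,0,0,0,0,0,0.2],
    [0,0,0,0,0,0,0.2],
  ],
)

```text
clock: 4.1
eef_pos: [560.8, -57.7, 141.7]
eef_rot: [-0.702, 0.702, -0.085, 0.085]
contact_force: [-0.2, 0.4, -0.4]
width: 0.799
```

```bash
python3 plan.py 561.2 -57.5 52 -13.7; python3 discs.py;python3 plan.py 561.2 -57.5 52 -13.7
```

```text
pos [560.8 -57.7 141.7] yaw -13.8 tilt [-3.e-04 -0.e+00 -1.e+00] -> -13.7 w 68.0 F [-0.2  0.4 -0.4] t 4.1
turn units [ 0.   -0.02 -0.  ] shift after turn [0.007 1.795 0.006] shift now axes [0.008 1.795 0.006]
y [561.2 -57.5] inl 110 190 [257. 172.]
r [587.7  51.6] inl 146 177 [259.  53.]
b [574.4  -2.9] inl 152 152 [259. 123.]
TCPproj [388.63099094 361.40856261] [560.7930341  -57.74841061 141.77955265]
tips [488.95891511 378.91937455] [288.48818048 379.1495143 ]
[ 16.85473344  69.61754921 141.34063101]
pos [560.8 -57.7 141.8] yaw -13.8 tilt [-2.e-04 -0.e+00 -1.e+00] -> -13.7 w 67.7 F [ 0.6 -0.3  0.7] t 4.15
turn units [ 0.   -0.02 -0.  ] shift after turn [0.007 1.796 0.007] shift now axes [0.007 1.796 0.007]
```

Stable. I'll descend and grip gently.

Request:
send_rows(
  deltas=[
    [0,0.6,0,0,0,0,0.2],
    [0,0.6,0,0,0,0,0.2],
    [0,0.4,0,0,0,0,0.2],
    [0,0.2,0,0,0,0,0.2],
    [0,0,0,0,0,0,0.2],
    [0,0,0,0,0,0,0.2],
  ],
  newtons=30,
)

```text
clock: 4.75
eef_pos: [561.5, -57.9, 52.7]
eef_rot: [-0.702, 0.702, -0.084, 0.085]
contact_force: [0.4, 0.1, 0.6]
width: 0.805
```

```bash
python3 plan.py 561.2 -57.5 52 -13.7
python3 - <<'E'
from h import *
f=vision.grab_frame("wrist"); crop(f,100,100,412,384,2,"w4.png")
E
```

```text
pos [561.5 -57.9  52.7] yaw -13.8 tilt [ 1.2e-03 -4.0e-04 -1.0e+00] -> -13.7 w 68.5 F [0.4 0.1 0.6] t 4.75
turn units [ 0.   -0.02  0.01] shift after turn [-0.007  0.013  0.006] shift now axes [-0.007  0.013  0.006]
```

View pics/w4.png

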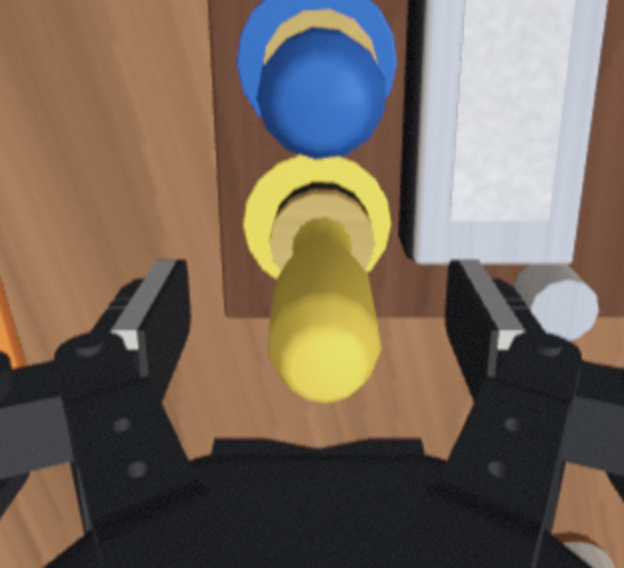

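The handle at (324,340) sits between the pads at 188 and 447, so I'll close the jaws.

Request:
send_rows(
  deltas=[
    [0.03,0,0,0,0,0,0.4],
    [0,0,0,0,0,0,0.55],
    [0,0,0,0,0,0,0.65],
    [0,0,0,0,0,0,0.75],
    [0,0,0,0,0,0,0.85],
    [0,0,0,0,0,0,1],
    [0,0,0,0,0,0,1],
    [0,0,0,0,0,0,1],
    [0,0,0,0,0,0,1],
  ],
  newtons=30,
)

```text
clock: 5.7
eef_pos: [562.7, -58.2, 52.4]
eef_rot: [-0.702, 0.702, -0.085, 0.085]
contact_force: [-0.8, -0.2, 5.4]
width: 0.288
```

Request:
send_rows(
  deltas=[
    [0,-0.1,0,0,0,0,1],
    [0,-0.3,0,0,0,0,1],
    [0,-0.6,0,0,0,0,1],
    [0,-0.6,0,0,0,0,1],
    [0,-0.4,0,0,0,0,1],
    [0,0,0,0,0,0,1],
    [0,0,0,0,0,0,1],
    [0,0,0,0,0,0,1],
  ],
)

```text
clock: 6.5
eef_pos: [561.4, -57.8, 150.3]
eef_rot: [0.702, -0.702, 0.086, -0.084]
contact_force: [-0.3, 0.1, -1.7]
width: 0.293
```

```bash
python3 plan.py 432 -299 150 -13.7
python3 - <<'E'
from h import *
f=vision.grab_frame("wrist"); crop(f,100,100,412,384,2,"w5.png")
E
```

```text
pos [561.4 -57.8 150.3] yaw -13.8 tilt [-3.e-03  7.e-04 -1.e+00] -> -13.7 w 24.9 F [-0.3  0.1 -1.7] t 6.5
turn units [ 0.   -0.02 -0.03] shift after turn [-1.371e+00  5.000e-03 -5.299e+00] shift now axes [-1.362  0.01  -5.301]
```

View pics/w5.png

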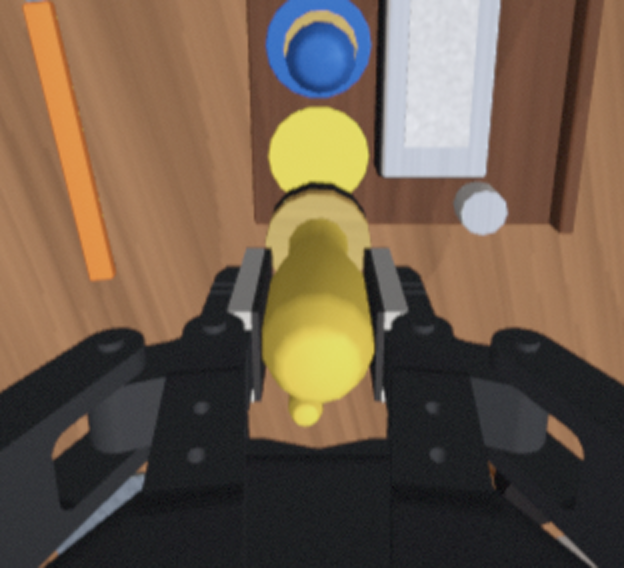

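```bash
python3 plan.py 470.8 -319 150 -13.7
```

```text
pos [561.4 -57.9 150.2] yaw -13.8 tilt [-3.1e-03  7.0e-04 -1.0e+00] -> -13.7 w 24.4 F [-0.3  0.3 -1.5] t 6.55
turn units [ 0.   -0.02 -0.03] shift after turn [-5.240e-01  5.000e-03 -5.503e+00] shift now axes [-0.514  0.007 -5.504]
```

Request:
send_rows(
  deltas=[
    [-0.03,0,-0.4,0,0,0,1],
    [-0.07,0,-0.8,0,0,0,1],
    [-0.08,0,-0.9,0,0,0,1],
    [-0.08,0,-0.9,0,0,0,1],
    [-0.08,0,-0.9,0,0,0,1],
    [-0.08,0,-0.8,0,0,0,1],
    [-0.06,0,-0.5,0,0,0,1],
    [-0.04,0,-0.3,0,0,0,1],
    [0,0,0,0,0,0,1],
    [0,0,0,0,0,0,1],
  ],
)

```text
clock: 7.55
eef_pos: [471.6, -318.0, 151.3]
eef_rot: [0.702, -0.702, 0.085, -0.085]
contact_force: [-0.5, 0.1, -1.6]
width: 0.29
```

Request:
send_rows(
  deltas=[
    [0,0,0,0,0,0,1],
    [0,0,0,0,0,0,1],
    [0,0,0,0,0,0,1],
  ],
)

```text
clock: 7.85
eef_pos: [472.0, -318.0, 152.0]
eef_rot: [-0.702, 0.702, -0.084, 0.085]
contact_force: [-0.8, -0.9, -1.4]
width: 0.29
```

```bash
python3 plan.py 470.8 -319 47 -13.7
python3 - <<'E'
from h import *
f=vision.grab_frame("wrist"); crop(f,0,0,512,384,1.5,"w6.png")
d=vision.grab_frame("side"); crop(d,100,160,380,384,2.5,"d6.png")
E
```

```text
pos [ 472. -318.  152.] yaw -13.72 tilt [ 2.e-04 -0.e+00 -1.e+00] -> -13.7 w 24.7 F [-0.8 -0.9 -1.4] t 7.85
turn units [-0. -0.  0.] shift after turn [-0.018  2.1   -0.024] shift now axes [-0.019  2.1   -0.024]
```

View pics/w6.png

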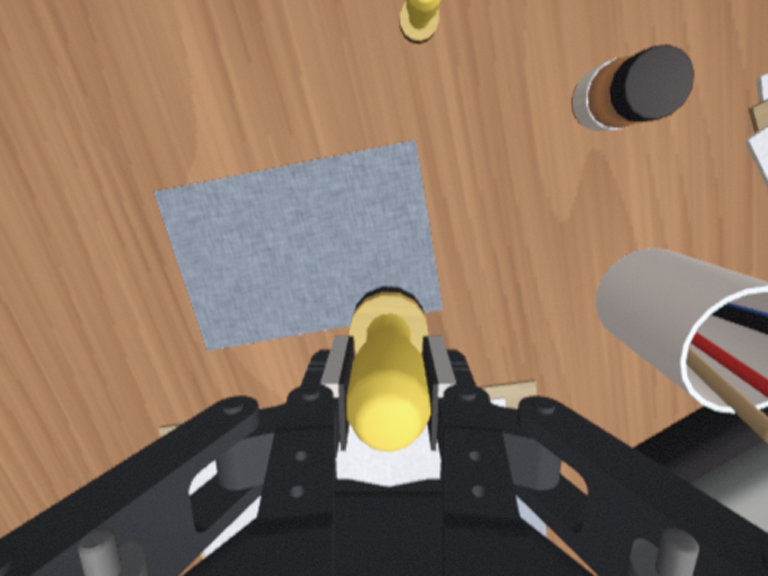

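View pics/d6.png

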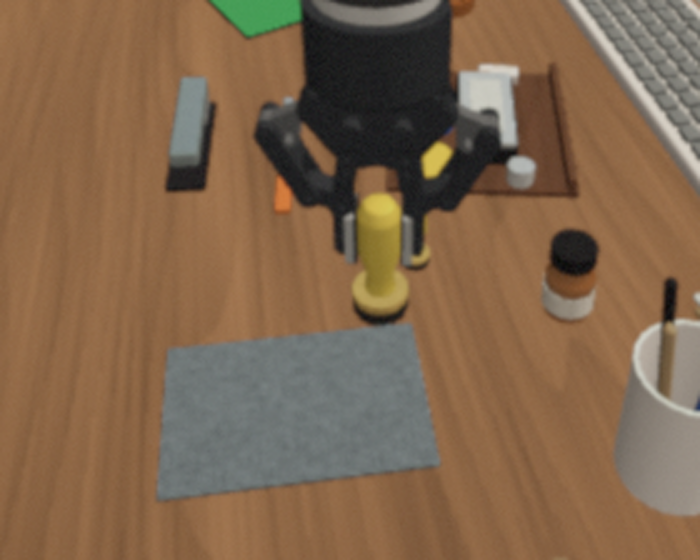

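Run:
```python
from h import *
f=vision.grab_frame("wrist")
Q=np.array([plane(f,u/1.5,v/1.5,4)[:2] for u,v in((157,190),(415,141),(441,308),(208,349))]);print(Q.round(1),Q.mean(0))
e=Q[1]-Q[0]; print(np.linalg.norm(e),np.degrees(np.arctan2(e[1],e[0])),np.linalg.norm(Q[3]-Q[0]))
print("cup",plane(f,620/1.5,310/1.5,0))
```

```text
[[ 333.6 -231.1]
 [ 508.6 -242.1]
 [ 501.4 -359. ]
 [ 325.5 -349.2]] [ 417.27275009 -295.33357182]
175.38421572920004 -3.570621537191325 118.27660989124749
cup [ 629.55398825 -393.5975627     0.        ]
```

Request:
send_rows(
  deltas=[
    [0,0.4,0,0,0,0,1],
    [0,0.7,0,0,0,0,1],
    [0,0.6,0,0,0,0,1],
    [0,0.25,0,0,0,0,1],
    [0,0.1,0,0,0,0,1],
    [0,0.03,0,0,0,0,1],
    [0,0,0,0,0,0,1],
    [0,0,0,0,0,0,1],
  ],
)

```text
clock: 8.8
eef_pos: [472.2, -319.5, 49.2]
eef_rot: [-0.701, 0.702, -0.084, 0.086]
contact_force: [0.1, -0.3, -1.3]
width: 0.289
```

```bash
python3 plan.py 472 -318 45.5 -13.7
```

```text
pos [ 472.2 -319.5   49.2] yaw -13.8 tilt [ 0.0019 -0.0017 -1.    ] -> -13.7 w 24.5 F [ 0.1 -0.3 -1.3] t 8.8
turn units [ 0.01 -0.02  0.02] shift after turn [-0.011  0.074  0.028] shift now axes [-0.011  0.074  0.028]
```

Request:
send_rows(
  deltas=[
    [0,0.03,0,0,0,0,1],
    [0,0.03,0,0,0,0,1],
    [0,0,0,0,0,0,1],
    [0,0,0,0,0,0,1],
  ],
)

```text
clock: 9.2
eef_pos: [471.8, -319.2, 45.4]
eef_rot: [-0.702, 0.702, -0.085, 0.085]
contact_force: [0.1, 0.6, 3.5]
width: 0.295
```

Request:
send_rows(
  deltas=[
    [0,0,0,0,0,0,0.65],
    [0,0,0,0,0,0,0.55],
    [0,0,0,0,0,0,0.45],
    [0,0,0,0,0,0,0.4],
    [0,0,0,0,0,0,0.4],
    [0,-0.3,0,0,0,0,0.4],
    [0,-0.8,0,0,0,0,0.4],
    [0,-0.8,0,0,0,0,0.4],
    [0,-0.6,0,0,0,0,0.3],
    [0,0,0,0,0,0,0.2],
  ],
)

```text
clock: 10.2
eef_pos: [473.4, -320.5, 174.7]
eef_rot: [-0.7, 0.704, -0.082, 0.088]
contact_force: [-0.6, -0.4, 0.6]
width: 0.799
```

```bash
python3 plan.py 574.5 -2.9 170 -13.7
python3 - <<'E'
from h import *
d=vision.grab_frame("side"); crop(d,100,160,380,384,2.5,"d7.png")
E
```

```text
pos [ 473.4 -320.5  174.7] yaw -13.79 tilt [ 0.0068 -0.0062 -1.    ] -> -13.7 w 67.9 F [-0.6 -0.4  0.6] t 10.2
turn units [ 0.04 -0.02  0.08] shift after turn [0.461 0.094 6.651] shift now axes [0.449 0.068 6.652]
```

View pics/d7.png

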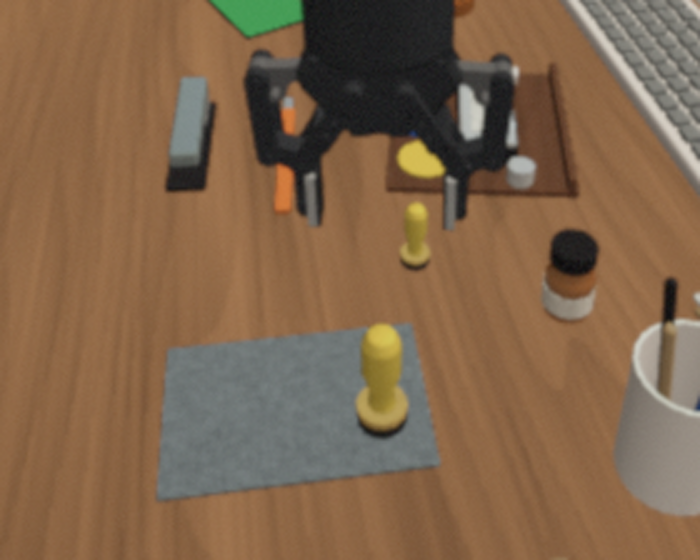

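The yellow stamp stands on the mat (side crop (381,415)). Next is blue.

Request:
send_rows(
  deltas=[
    [0.05,0,0.5,0,0,0,0.2],
    [0.05,0,0.8,0,0,0,0.2],
    [0.05,0,0.95,0,0,0,0.2],
    [0.05,0,0.95,0,0,0,0.2],
    [0.05,0,0.95,0,0,0,0.2],
    [0.05,0,0.95,0,0,0,0.2],
    [0.05,0,0.8,0,0,0,0.2],
    [0.06,0.1,0.5,0,0,0,0.2],
    [0.05,0,0.25,0,0,0,0.2],
    [0,0,0,0,0,0,0.2],
  ],
)

```text
clock: 11.25
eef_pos: [572.9, -0.4, 163.6]
eef_rot: [-0.702, 0.702, -0.085, 0.083]
contact_force: [0.2, -0.1, 0.7]
width: 0.799
```

Request:
send_rows(
  deltas=[
    [0,0,0,0,0,0,0.2],
    [0,0,0,0,0,0,0.2],
    [0,0,0,0,0,0,0.2],
    [0,0,0,0,0,0,0.2],
  ],
)

```text
clock: 11.65
eef_pos: [573.0, -2.5, 165.0]
eef_rot: [-0.702, 0.702, -0.085, 0.086]
contact_force: [0.5, 0.1, 0.7]
width: 0.798
```

```bash
python3 discs.py;python3 plan.py 574.5 -2.9 52 -13.7
```

```text
y [561.2 -57. ] inl 99 123 [260. 224.]
r [587.7  51.4] inl 144 144 [260. 123.]
b [574.2  -4.1] inl 91 148 [260. 181.]
TCPproj [388.56374868 360.7740651 ] [573.08064305  -2.27946351 165.04340177]
tips [488.91687161 378.2011786 ] [288.38930191 378.49899794]
[ 16.84604619  69.37285564 141.36714289]
pos [573.1  -2.3 165. ] yaw -13.86 tilt [ 3.e-04 -2.e-04 -1.e+00] -> -13.7 w 68.0 F [0.4 0.4 0.1] t 11.7
turn units [ 0.   -0.03  0.  ] shift after turn [ 0.031  2.261 -0.005] shift now axes [ 0.03   2.261 -0.005]
```

Request:
send_rows(
  deltas=[
    [0.03,0.5,0,0,0,0,0.2],
    [0,0.7,0,0,0,0,0.2],
    [0,0.6,0,0,0,0,0.2],
    [0,0.3,0,0,0,0,0.2],
    [0,0.15,0,0,0,0,0.2],
    [0,0,0,0,0,0,0.2],
    [0,0,0,0,0,0,0.2],
  ],
)

```text
clock: 12.4
eef_pos: [575.3, -2.1, 53.3]
eef_rot: [-0.702, 0.702, -0.084, 0.086]
contact_force: [1.0, 0.6, -0.9]
width: 0.798
```

```bash
python3 plan.py 574.5 -2.9 52 -13.7
python3 - <<'E'
from h import *
f=vision.grab_frame("wrist"); crop(f,100,100,412,384,2,"w8.png")
E
```

```text
pos [575.3  -2.1  53.3] yaw -13.81 tilt [ 1.6e-03 -3.0e-04 -1.0e+00] -> -13.7 w 67.8 F [ 1.   0.6 -0.9] t 12.4
turn units [-0.   -0.02  0.02] shift after turn [-0.011  0.025 -0.02 ] shift now axes [-0.011  0.025 -0.02 ]
```

View pics/w8.png

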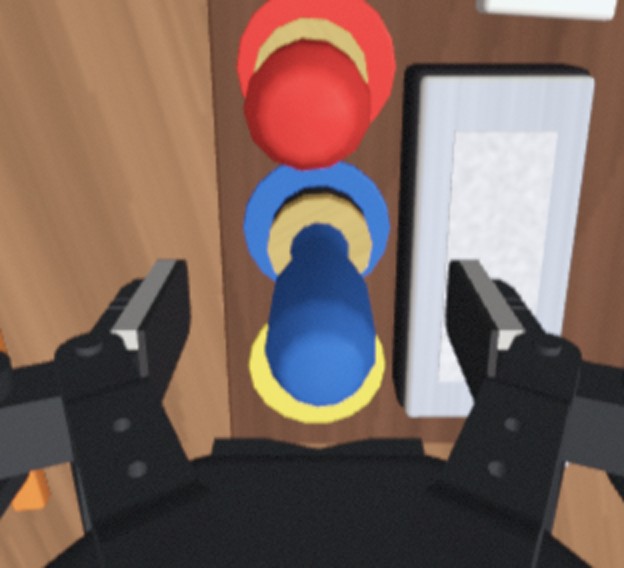

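The blue handle is centred between the pads, at (320,345). I'll close and lift.

Request:
send_rows(
  deltas=[
    [0,0.02,-0.02,0,0,0,0.4],
    [0,0,0,0,0,0,0.55],
    [0,0,0,0,0,0,0.65],
    [0,0,0,0,0,0,0.75],
    [0,0,0,0,0,0,0.85],
    [0,0,0,0,0,0,1],
    [0,0,0,0,0,0,1],
    [0,0,0,0,0,0,1],
    [0,0,0,0,0,0,1],
  ],
)

```text
clock: 13.35
eef_pos: [574.6, -2.9, 51.7]
eef_rot: [-0.702, 0.702, -0.085, 0.085]
contact_force: [-0.5, 1.1, 4.8]
width: 0.289
```

Request:
send_rows(
  deltas=[
    [0,-0.1,0,0,0,0,1],
    [0,-0.3,0,0,0,0,1],
    [0,-0.6,0,0,0,0,1],
    [0,-0.6,0,0,0,0,1],
    [0,-0.5,0,0,0,0,1],
    [0,-0.2,0,0,0,0,1],
    [0,0,0,0,0,0,1],
    [0,0,0,0,0,0,1],
    [0,0,0,0,0,0,1],
  ],
)

```text
clock: 14.25
eef_pos: [573.4, -2.7, 164.6]
eef_rot: [-0.702, 0.702, -0.086, 0.084]
contact_force: [-0.2, 0.0, -1.1]
width: 0.291
```

```bash
python3 plan.py 418.4 -275.5 160 -13.7
```

```text
pos [573.4  -2.7 164.6] yaw -13.8 tilt [-3.2e-03  4.0e-04 -1.0e+00] -> -13.7 w 24.7 F [-0.2  0.  -1.1] t 14.25
turn units [ 0.   -0.02 -0.03] shift after turn [-1.721  0.092 -6.035] shift now axes [-1.71   0.1   -6.038]
```

Request:
send_rows(
  deltas=[
    [-0.1,0,-0.4,0,0,0,1],
    [-0.2,0,-0.7,0,0,0,1],
    [-0.25,0,-0.9,0,0,0,1],
    [-0.25,0,-0.9,0,0,0,1],
    [-0.25,0,-0.9,0,0,0,1],
    [-0.25,0,-0.9,0,0,0,1],
    [-0.2,0,-0.7,0,0,0,1],
    [-0.15,0,-0.45,0,0,0,1],
    [-0.06,0,-0.19,0,0,0,1],
    [0,0,0,0,0,0,1],
  ],
)

```text
clock: 15.25
eef_pos: [418.6, -276.2, 165.6]
eef_rot: [0.702, -0.702, 0.086, -0.085]
contact_force: [-0.2, -0.3, -0.0]
width: 0.289
```

Request:
send_rows(
  deltas=[
    [0,0,0,0,0,0,1],
    [0,0,0,0,0,0,1],
    [0,0,0,0,0,0,1],
  ],
)

```text
clock: 15.55
eef_pos: [419.9, -274.7, 166.3]
eef_rot: [0.702, -0.702, 0.084, -0.084]
contact_force: [0.6, -0.6, -0.5]
width: 0.291
```

```bash
python3 plan.py 418.4 -275.5 48 -13.7
```

```text
pos [ 419.9 -274.7  166.3] yaw -13.7 tilt [-0.e+00  2.e-04 -1.e+00] -> -13.7 w 24.8 F [ 0.6 -0.6 -0.5] t 15.55
turn units [-0. -0. -0.] shift after turn [-0.025  2.366 -0.022] shift now axes [-0.024  2.366 -0.022]
```

Request:
send_rows(
  deltas=[
    [-0.02,0.5,-0.02,0,0,0,1],
    [0,0.7,0,0,0,0,1],
    [0,0.6,0,0,0,0,1],
    [0,0.35,0,0,0,0,1],
    [0,0.16,0,0,0,0,1],
    [0,0.04,0,0,0,0,1],
    [0,0.03,0,0,0,0,1],
    [0,0,0,0,0,0,1],
    [0,0,0,0,0,0,1],
    [0,0,0,0,0,0,1],
  ],
)

```text
clock: 16.55
eef_pos: [418.4, -276.7, 48.1]
eef_rot: [-0.702, 0.702, -0.085, 0.085]
contact_force: [0.4, 0.0, -1.1]
width: 0.287
```

Request:
send_rows(
  deltas=[
    [0,0.03,0,0,0,0,1],
    [0,0.03,0,0,0,0,1],
    [0,0,0,0,0,0,1],
    [0,0,0,0,0,0,1],
  ],
)

```text
clock: 16.95
eef_pos: [418.2, -276.6, 44.7]
eef_rot: [-0.702, 0.702, -0.085, 0.085]
contact_force: [-0.6, 0.5, 4.1]
width: 0.289
```

Contact. I'll release with a limited opening, then rise.

Request:
send_rows(
  deltas=[
    [0,0,0,0,0,0,0.65],
    [0,0,0,0,0,0,0.55],
    [0,0,0,0,0,0,0.48],
    [0,0,0,0,0,0,0.45],
    [0,0,0,0,0,0,0.45],
    [0,-0.3,0,0,0,0,0.45],
    [0,-0.8,0,0,0,0,0.45],
    [0,-0.8,0,0,0,0,0.4],
    [0,-0.6,0,0,0,0,0.3],
    [0,0,0,0,0,0,0.2],
  ],
)

```text
clock: 17.95
eef_pos: [419.9, -278.0, 173.7]
eef_rot: [-0.7, 0.704, -0.082, 0.087]
contact_force: [-0.1, -0.7, 0.8]
width: 0.796
```

```bash
python3 plan.py 587.9 51.6 165 -13.7
python3 - <<'E'
from h import *
d=vision.grab_frame("side"); crop(d,100,160,380,384,2.5,"d9.png")
E
```

```text
pos [ 419.9 -278.   173.7] yaw -13.79 tilt [ 0.0065 -0.0059 -1.    ] -> -13.7 w 67.7 F [-0.1 -0.7  0.8] t 17.95
turn units [ 0.04 -0.02  0.07] shift after turn [1.702 0.173 7.201] shift now axes [1.69  0.156 7.205]
```

View pics/d9.png

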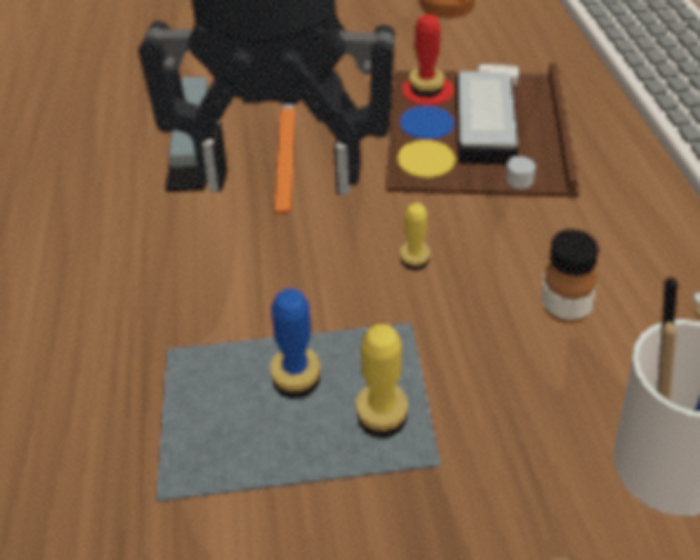

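Blue stands at side crop (294,375). Now red.

Request:
send_rows(
  deltas=[
    [0.1,0,0.4,0,0,0,0.2],
    [0.2,0,0.8,0,0,0,0.2],
    [0.22,0,0.95,0,0,0,0.2],
    [0.22,0,0.95,0,0,0,0.2],
    [0.22,0,0.95,0,0,0,0.2],
    [0.22,0,0.95,0,0,0,0.2],
    [0.22,0,0.95,0,0,0,0.2],
    [0.2,0.1,0.75,0,0,0,0.2],
    [0.1,0,0.35,0,0,0,0.2],
    [0.04,0,0.13,0,0,0,0.2],
  ],
)

```text
clock: 19.0
eef_pos: [587.9, 53.5, 162.3]
eef_rot: [-0.702, 0.702, -0.085, 0.083]
contact_force: [0.5, -0.0, 0.4]
width: 0.8
```

Request:
send_rows(
  deltas=[
    [0,0,0,0,0,0,0.2],
    [0,0,0,0,0,0,0.2],
    [0,0,0,0,0,0,0.2],
    [0,0,0,0,0,0,0.2],
  ],
)

```text
clock: 19.4
eef_pos: [588.0, 50.3, 164.5]
eef_rot: [-0.702, 0.702, -0.085, 0.086]
contact_force: [-0.4, 0.1, -0.9]
width: 0.796
```

```bash
python3 discs.py;python3 plan.py 587.9 51.6 52 -13.7
```

```text
y [561.4 -56.2] inl 114 114 [259. 265.]
r [587.3  50.6] inl 97 157 [258. 179.]
b [574.5  -2.3] inl 81 121 [259. 224.]
TCPproj [388.59926356 360.88490474] [588.02125035  50.50355285 164.58060511]
tips [488.97665181 378.33745939] [288.40466577 378.61507576]
[ 16.86554053  69.39848425 141.32436192]
pos [588.   50.5 164.6] yaw -13.88 tilt [ 2.e-04 -1.e-04 -1.e+00] -> -13.7 w 68.1 F [-0.6 -0.2  0. ] t 19.45
turn units [ 0.   -0.03  0.  ] shift after turn [-0.008  2.252  0.021] shift now axes [-0.008  2.252  0.021]
```

Request:
send_rows(
  deltas=[
    [0,0.5,0.02,0,0,0,0.2],
    [0,0.7,0,0,0,0,0.2],
    [0,0.6,0,0,0,0,0.2],
    [0,0.3,0,0,0,0,0.2],
    [0,0.15,0,0,0,0,0.2],
    [0,0,0,0,0,0,0.2],
    [0,0,0,0,0,0,0.2],
  ],
)

```text
clock: 20.15
eef_pos: [589.1, 52.2, 52.9]
eef_rot: [0.702, -0.702, 0.084, -0.086]
contact_force: [0.0, 0.1, -0.4]
width: 0.798
```

```bash
python3 plan.py 587.9 51.6 52 -13.7
python3 - <<'E'
from h import *
f=vision.grab_frame("wrist"); crop(f,100,100,412,384,2,"w10.png")
E
```

```text
pos [589.1  52.2  52.9] yaw -13.81 tilt [ 1.7e-03 -1.0e-04 -1.0e+00] -> -13.7 w 67.8 F [ 0.   0.1 -0.4] t 20.15
turn units [-0.   -0.02  0.02] shift after turn [-0.021  0.017 -0.017] shift now axes [-0.021  0.017 -0.017]
```

View pics/w10.png

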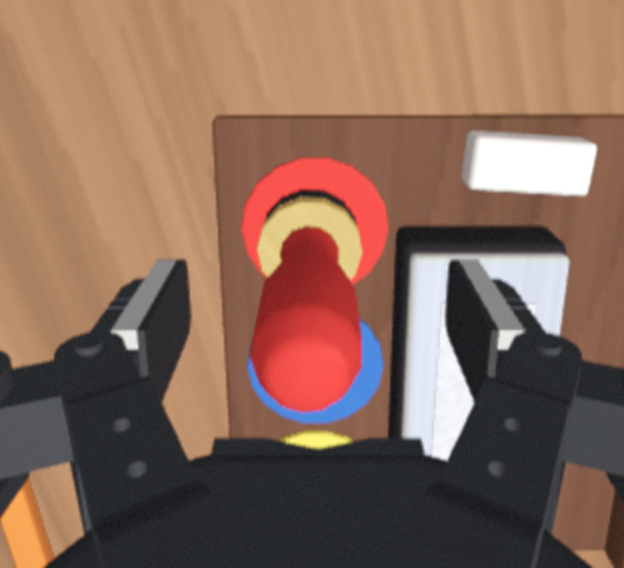

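The red handle is at 306, about 2.5 mm left of the jaw centre at 317. I'll shift, then close.

Request:
send_rows(
  deltas=[
    [-0.05,0.02,0,0,0,0,0.3],
    [0,0,0,0,0,0,0.5],
    [0,0,0,0,0,0,0.6],
    [0,0,0,0,0,0,0.7],
    [0,0,0,0,0,0,0.85],
    [0,0,0,0,0,0,1],
    [0,0,0,0,0,0,1],
    [0,0,0,0,0,0,1],
    [0,0,0,0,0,0,1],
  ],
)

```text
clock: 21.1
eef_pos: [586.4, 53.0, 51.2]
eef_rot: [-0.702, 0.702, -0.085, 0.085]
contact_force: [1.1, -0.2, 4.3]
width: 0.292
```

Request:
send_rows(
  deltas=[
    [0,-0.1,0,0,0,0,1],
    [0,-0.3,0,0,0,0,1],
    [0,-0.6,0,0,0,0,1],
    [0,-0.6,0,0,0,0,1],
    [0,-0.5,0,0,0,0,1],
    [0,-0.2,0,0,0,0,1],
    [0,0,0,0,0,0,1],
    [0,0,0,0,0,0,1],
    [0,0,0,0,0,0,1],
  ],
)

```text
clock: 22.0
eef_pos: [585.1, 53.0, 164.0]
eef_rot: [-0.702, 0.702, -0.086, 0.084]
contact_force: [-0.8, 0.1, -2.4]
width: 0.291
```

```bash
python3 plan.py 361 -312.5 160 -13.7
```

```text
pos [585.1  53.  164. ] yaw -13.8 tilt [-3.4e-03  1.0e-04 -1.0e+00] -> -13.7 w 24.7 F [-0.8  0.1 -2.4] t 22.0
turn units [ 0.01 -0.02 -0.03] shift after turn [-2.622  0.081 -8.164] shift now axes [-2.608  0.095 -8.168]
```

Request:
send_rows(
  deltas=[
    [-0.14,0,-0.46,0,0,0,1],
    [-0.25,0,-0.8,0,0,0,1],
    [-0.29,0,-0.9,0,0,0,1],
    [-0.29,0,-0.9,0,0,0,1],
    [-0.29,0,-0.9,0,0,0,1],
    [-0.29,0,-0.9,0,0,0,1],
    [-0.29,0,-0.9,0,0,0,1],
    [-0.29,0,-0.9,0,0,0,1],
    [-0.25,0,-0.8,0,0,0,1],
    [-0.16,0,-0.45,0,0,0,1],
  ],
)

```text
clock: 23.0
eef_pos: [366.3, -302.9, 164.9]
eef_rot: [0.702, -0.702, 0.086, -0.085]
contact_force: [0.7, 0.8, -1.3]
width: 0.296
```

Request:
send_rows(
  deltas=[
    [-0.08,0,-0.25,0,0,0,1],
    [0,0,0,0,0,0,1],
    [0,0,0,0,0,0,1],
    [0,0,0,0,0,0,1],
    [0,0,0,0,0,0,1],
  ],
)

```text
clock: 23.5
eef_pos: [362.1, -311.0, 165.8]
eef_rot: [0.702, -0.702, 0.084, -0.084]
contact_force: [-0.3, 0.1, -1.3]
width: 0.292
```

```bash
python3 plan.py 361 -312.5 48 -13.7
```

```text
pos [ 362.1 -311.   165.8] yaw -13.7 tilt [-0.e+00  3.e-04 -1.e+00] -> -13.7 w 24.8 F [-0.3  0.1 -1.3] t 23.5
turn units [-0.  0. -0.] shift after turn [-0.014  2.356 -0.035] shift now axes [-0.014  2.356 -0.036]
```

Request:
send_rows(
  deltas=[
    [0,0.5,-0.02,0,0,0,1],
    [0,0.7,0,0,0,0,1],
    [0,0.6,0,0,0,0,1],
    [0,0.35,0,0,0,0,1],
    [0,0.16,0,0,0,0,1],
    [0,0.05,0,0,0,0,1],
    [0,0.03,0,0,0,0,1],
    [0,0,0,0,0,0,1],
    [0,0,0,0,0,0,1],
    [0,0,0,0,0,0,1],
  ],
)

```text
clock: 24.5
eef_pos: [361.5, -313.3, 47.0]
eef_rot: [-0.702, 0.702, -0.085, 0.085]
contact_force: [0.1, 0.6, -0.9]
width: 0.288
```

Request:
send_rows(
  deltas=[
    [0,0.03,0,0,0,0,1],
    [0,0.03,0,0,0,0,1],
    [0,0,0,0,0,0,1],
    [0,0,0,0,0,0,1],
  ],
)

```text
clock: 24.9
eef_pos: [361.5, -313.3, 44.2]
eef_rot: [-0.702, 0.702, -0.085, 0.085]
contact_force: [-0.2, 0.5, 7.3]
width: 0.29
```

Request:
send_rows(
  deltas=[
    [0,0,0,0,0,0,0.65],
    [0,0,0,0,0,0,0.55],
    [0,0,0,0,0,0,0.48],
    [0,0,0,0,0,0,0.45],
    [0,0,0,0,0,0,0.45],
    [0,-0.3,0,0,0,0,0.45],
    [0,-0.8,0,0,0,0,0.45],
    [0,-0.8,0,0,0,0,0.4],
    [0,-0.6,0,0,0,0,0.3],
    [0,0,0,0,0,0,0.2],
  ],
)

```text
clock: 25.9
eef_pos: [362.8, -314.7, 172.4]
eef_rot: [-0.7, 0.704, -0.083, 0.087]
contact_force: [-0.2, -0.4, 0.7]
width: 0.798
```

```bash
python3 plan.py 614 -88 250 -13.7
python3 - <<'E'
from h import *
d=vision.grab_frame("side"); crop(d,100,160,380,384,2.5,"d11.png")
E
```

```text
pos [ 362.8 -314.7  172.4] yaw -13.79 tilt [ 0.0054 -0.0065 -1.    ] -> -13.7 w 67.9 F [-0.2 -0.4  0.7] t 25.9
turn units [ 0.05 -0.02  0.07] shift after turn [ 3.807 -1.552  5.596] shift now axes [ 3.808 -1.554  5.594]
```

View pics/d11.png

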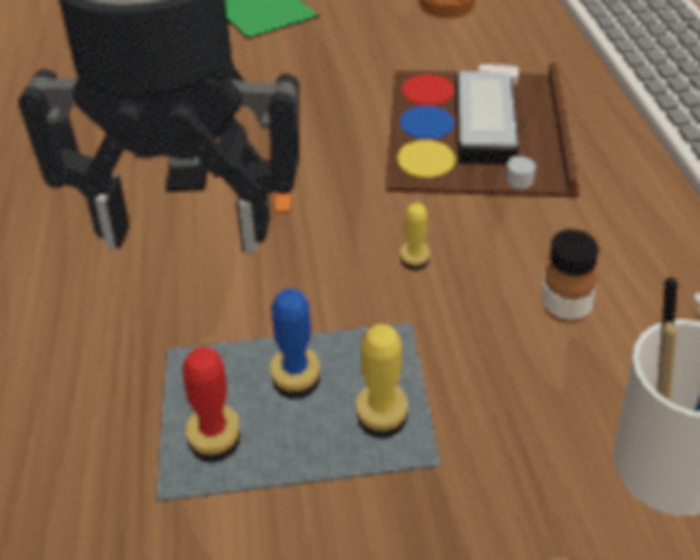

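All three stamps are upright on the mat. Next I move over the board to measure the pad and the empty discs.

Request:
send_rows(
  deltas=[
    [0.2,-0.3,0.3,0,0,0,0],
    [0.45,-0.3,0.65,0,0,0,0],
    [0.5,-0.2,0.75,0,0,0,0],
    [0.5,-0.2,0.75,0,0,0,0],
    [0.52,-0.2,0.75,0,0,0,0],
    [0.52,0,0.75,0,0,0,0],
    [0.5,0,0.75,0,0,0,0],
    [0.35,0,0.5,0,0,0,0],
    [0.2,0,0.3,0,0,0,0],
    [0.06,0,0.1,0,0,0,0],
  ],
)

```text
clock: 26.95
eef_pos: [613.0, -84.6, 225.9]
eef_rot: [0.702, -0.702, 0.085, -0.083]
contact_force: [0.2, -0.2, -0.2]
width: 1.002
```

Request:
send_rows(
  deltas=[
    [0,0,0,0,0,0,0],
    [0,0,0,0,0,0,0],
    [0,0,0,0,0,0,0],
    [0,0,0,0,0,0,0],
    [0,0,0,0,0,0,0],
    [0,0,0,0,0,0,0],
  ],
)

```text
clock: 27.55
eef_pos: [612.4, -86.7, 228.6]
eef_rot: [-0.702, 0.702, -0.085, 0.085]
contact_force: [0.4, -0.7, 0.9]
width: 1.0
```

```bash
python3 discs.py
python3 - <<'E'
from h import *
f=vision.grab_frame("wrist"); crop(f,0,0,512,384,1.5,"w12.png")
h=cv2.cvtColor(f["color"],cv2.COLOR_RGB2HSV);H,S,V=[h[...,i].astype(int) for i in range(3)]
m=((S<60)&(V>130)).astype(np.uint8); k,l,st,ce=cv2.connectedComponentsWithStats(m)
for i in range(1,k):
    if 2000<st[i,4]:
        cs,_=cv2.findContours((l==i).astype(np.uint8),0,1);q=max(cs,key=len)
        print("pad",ce[i]*1.5,st[i],cv2.minAreaRect(np.array([plane(f,*p[0],34)[:2] for p in q],np.float32)))
E
```

```text
y [561.7 -57.1] inl 112 112 [215. 151.]
r [588.1  51. ] inl 131 131 [210.  55.]
b [574.9  -2.9] inl 117 118 [212. 105.]
TCPproj [388.61592942 361.00761811] [612.43138091 -86.60953276 228.57294014]
tips [488.94091974 378.45270165] [288.48001322 378.74075685]
[ 16.77996992  69.49133694 141.38904943]
pad [672.74076246 142.27631965] [  379     0   132   207 20460] ((842.6138305664062, -62.15031433105469), (235.50006103515625, 132.95822143554688), 89.85355377197266)
pad [386.23808458 157.08480644] [ 235   54   45  104 4469] ((627.8167114257812, -18.844524383544922), (113.55062103271484, 49.201271057128906), 76.18572235107422)
pad [ 33.63560569 201.98136341] [   0   84   51  100 2039] ((351.0382385253906, 17.21078109741211), (114.2970962524414, 26.102434158325195), 86.40461730957031)
pad [697.34699526 382.14180285] [ 389  199  123  105 7588] ((854.480712890625, -292.670654296875), (160.9355010986328, 157.02662658691406), 21.496299743652344)
pad [293.47879518 453.06144578] [ 163  278   64   56 2075] ((476.51153564453125, -260.48974609375), (82.15137481689453, 81.18740844726562), 87.43743896484375)
```

View pics/w12.png

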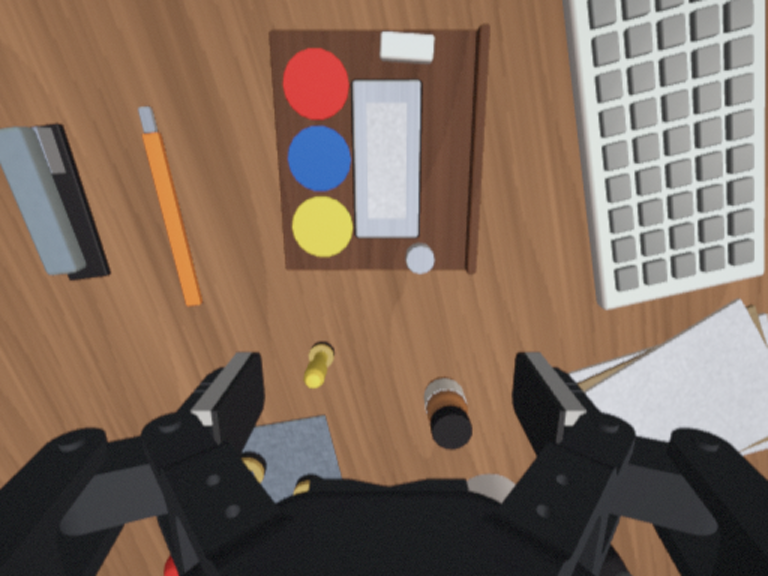

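The pad is at (386,157) in this 1.5x picture, parallel to the row, and the discs are clean at (316,83), (320,158) and (322,227). The stamps are gone, so there is finger room on both sides of the pad.

```bash
python3 plan.py 627.9 -18.8 120 -13.8
```

```text
pos [612.5 -86.5 228.5] yaw -13.81 tilt [ 2.e-04 -1.e-04 -1.e+00] -> -13.8 w 85.1 F [-0.   0.5 -0.6] t 27.65
turn units [ 0. -0.  0.] shift after turn [-0.023  2.17   1.389] shift now axes [-0.024  2.17   1.389]
```

Request:
send_rows(
  deltas=[
    [0,0.4,0.3,0,0,0,0],
    [-0.02,0.8,0.5,0,0,0,0],
    [0,0.7,0.4,0,0,0,0],
    [0,0.27,0.19,0,0,0,0],
    [0,0,0,0,0,0,0],
    [0,0,0,0,0,0,0],
    [0,0,0,0,0,0,0],
    [0,0,0,0,0,0,0],
  ],
  newtons=50,
)

```text
clock: 28.45
eef_pos: [629.0, -19.6, 121.7]
eef_rot: [-0.702, 0.702, -0.084, 0.086]
contact_force: [-0.2, 0.9, 0.3]
width: 0.999
```

```bash
python3 plan.py 627.9 -18.8 8 -13.8
python3 - <<'E'
from h import *
f=vision.grab_frame("wrist"); crop(f,0,0,512,384,1.5,"w13.png")
E
python3 plan.py 627.9 -18.8 8 -13.8
```

```text
pos [629.  -19.6 121.7] yaw -13.86 tilt [ 3.1e-03 -7.0e-04 -1.0e+00] -> -13.8 w 85.0 F [-0.2  0.9  0.3] t 28.45
turn units [-0.   -0.01  0.03] shift after turn [-0.025  2.275  0.011] shift now axes [-0.032  2.275  0.011]
pos [628.8 -19.5 121.4] yaw -13.86 tilt [ 2.6e-03 -6.0e-04 -1.0e+00] -> -13.8 w 84.8 F [ 0.3 -0.2 -0.2] t 28.5
turn units [-0.   -0.01  0.03] shift after turn [-0.021  2.268  0.01 ] shift now axes [-0.027  2.268  0.01 ]
```

View pics/w13.png

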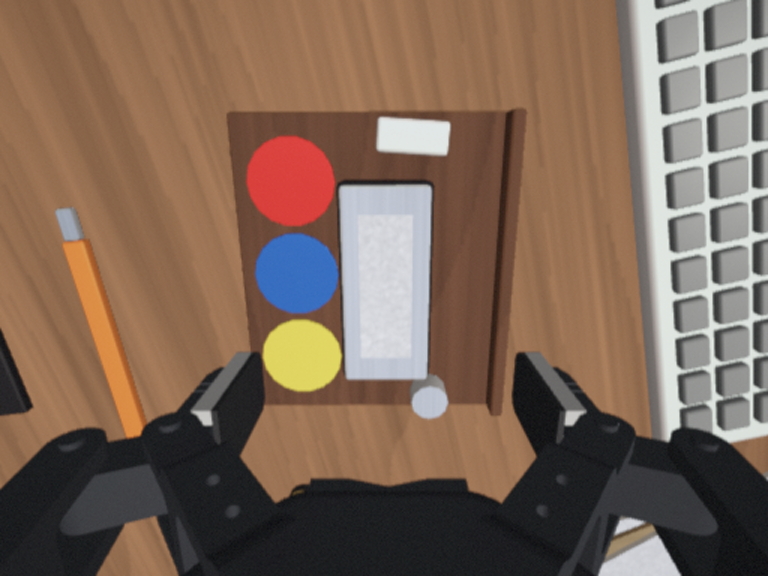

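Request:
send_rows(
  deltas=[
    [0,0.4,0,0,0,0,0],
    [0,0.7,0,0,0,0,0],
    [0,0.5,0,0,0,0,0],
    [0,0.2,0,0,0,0,0],
    [0,0.1,0,0,0,0,0],
    [0,0,0,0,0,0,0],
    [0,0,0,0,0,0,0],
  ],
)

```text
clock: 29.2
eef_pos: [629.1, -18.8, 26.4]
eef_rot: [-0.702, 0.702, -0.084, 0.086]
contact_force: [0.1, 0.4, -0.4]
width: 0.999
```

```bash
python3 - <<'E'
from h import *
f=vision.grab_frame("wrist"); crop(f,0,0,512,384,1.5,"w14.png")
E
python3 plan.py 627.9 -18.8 8 -13.8
```

```text
pos [629.1 -18.8  26.4] yaw -13.8 tilt [ 2.6e-03 -5.0e-04 -1.0e+00] -> -13.8 w 85.1 F [ 0.1  0.4 -0.6] t 29.25
turn units [-0.    0.    0.02] shift after turn [-0.023  0.368 -0.005] shift now axes [-0.024  0.368 -0.005]
```

View pics/w14.png

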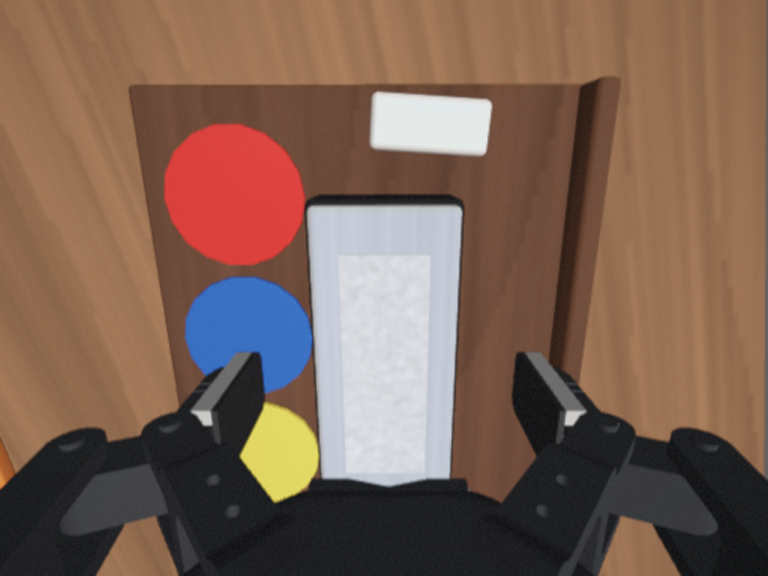

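Request:
send_rows(
  deltas=[
    [0,0.15,0,0,0,0,0],
    [0,0.12,0,0,0,0,0],
    [0,0.05,0,0,0,0,0],
    [0,0,0,0,0,0,0],
    [0,0,0,0,0,0,0],
  ],
)

```text
clock: 29.75
eef_pos: [628.1, -18.6, 8.8]
eef_rot: [-0.702, 0.702, -0.085, 0.085]
contact_force: [-0.5, -0.3, 0.4]
width: 1.001
```

Request:
send_rows(
  deltas=[
    [0,0,0,0,0,0,0.15],
    [0,0,0,0,0,0,0.22],
    [0,0,0,0,0,0,0.28],
    [0,0,0,0,0,0,0.34],
    [0,0,0,0,0,0,0.4],
    [0,0,0,0,0,0,0.5],
    [0,0,0,0,0,0,0.6],
    [0,0,0,0,0,0,0.6],
  ],
)

```text
clock: 30.55
eef_pos: [628.4, -18.7, 9.3]
eef_rot: [-0.702, 0.702, -0.085, 0.085]
contact_force: [-0.3, 0.0, 4.8]
width: 0.621
```

Request:
send_rows(
  deltas=[
    [0,0,0,0,0,0,1],
    [0,0,0,0,0,0,1],
    [0,-0.1,0,0,0,0,1],
    [0,-0.3,0,0,0,0,1],
    [0,-0.6,0,0,0,0,1],
    [0,-0.6,0,0,0,0,1],
    [0,-0.4,0,0,0,0,1],
    [0,-0.2,0,0,0,0,1],
    [0,0,0,0,0,0,1],
    [0,0,0,0,0,0,1],
  ],
)

```text
clock: 31.55
eef_pos: [627.5, -18.6, 118.0]
eef_rot: [-0.702, 0.702, -0.085, 0.084]
contact_force: [-1.0, -0.3, -2.4]
width: 0.615
```

```bash
python3 - <<'E'
from h import *
f=vision.grab_frame("side"); crop(f,120,80,400,304,2.5,"d15.png")
f=vision.grab_frame("scene"); crop(f,160,80,440,304,2.5,"s15.png")
E
python3 plan.py 431 286 130 22
```

```text
pos [627.3 -18.5 117.3] yaw -13.8 tilt [-2.8e-03  3.0e-04 -1.0e+00] -> 22.0 w 52.5 F [ 0.  -1.2 -2.2] t 31.65
turn units [-0.01 -5.97 -0.03] shift after turn [-1.358 -0.253  7.117] shift now axes [-5.265 -0.24   4.978]
```

View pics/d15.png

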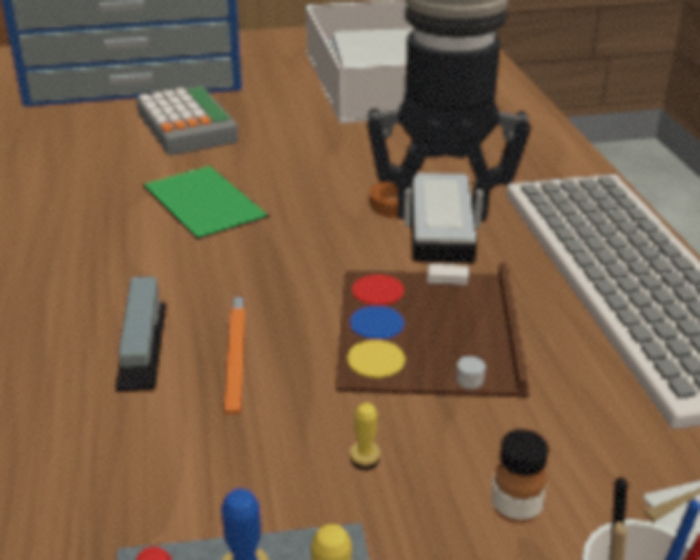

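View pics/s15.png

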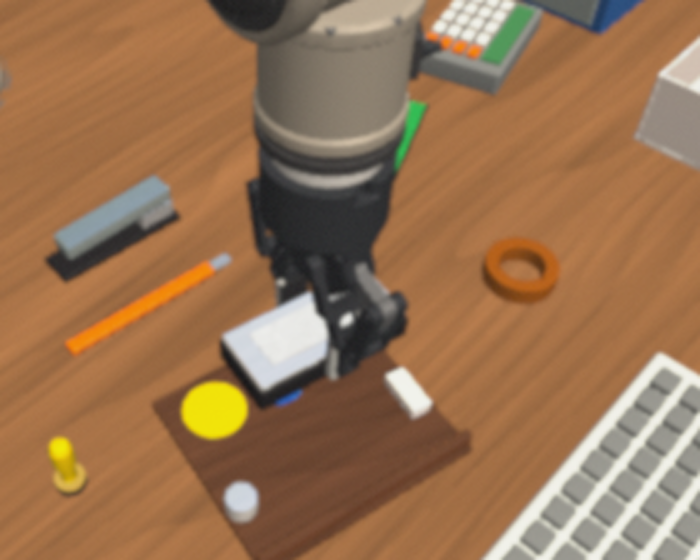

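Request:
send_rows(
  deltas=[
    [0,-0.3,0,0,-0.5,0,1],
    [0,-0.3,0,0,-1,0,1],
    [0,-0.3,0,0,-1,0,1],
    [0,-0.3,0,0,-1,0,1],
    [0,-0.3,0,0,-1,0,1],
    [0,-0.2,0,0,-0.97,0,1],
    [0,0,0,0,-0.5,0,1],
    [0,0,0,0,0,0,1],
  ],
)

```text
clock: 32.45
eef_pos: [627.8, -18.6, 202.9]
eef_rot: [0.694, -0.694, -0.135, 0.136]
contact_force: [-0.2, -0.2, -2.5]
width: 0.621
```

```bash
python3 plan.py 480 165 200 22
```

```text
pos [627.8 -18.6 202.9] yaw 22.04 tilt [-1.7e-03  2.0e-04 -1.0e+00] -> 22.0 w 52.7 F [-0.2 -0.2 -2.5] t 32.45
turn units [-0.01  0.01 -0.01] shift after turn [-1.366  0.057  4.511] shift now axes [-1.362  0.063  4.512]
```

Request:
send_rows(
  deltas=[
    [-0.12,0,0.4,0,0,0,1],
    [-0.24,0,0.8,0,0,0,1],
    [-0.28,0,0.9,0,0,0,1],
    [-0.28,0,0.9,0,0,0,1],
    [-0.24,0,0.8,0,0,0,1],
    [-0.14,0,0.5,0,0,0,1],
    [-0.06,0,0.2,0,0,0,1],
    [0,0,0,0,0,0,1],
    [0,0,0,0,0,0,1],
    [0,0,0,0,0,0,1],
  ],
)

```text
clock: 33.45
eef_pos: [481.6, 163.5, 203.6]
eef_rot: [-0.694, 0.694, 0.134, -0.135]
contact_force: [-0.5, 0.2, -1.0]
width: 0.616
```

Request:
send_rows(
  deltas=[
    [0,0,0,0,0,0,1],
    [0,0,0,0,0,0,1],
    [0,0,0,0,0,0,1],
  ],
)

```text
clock: 33.75
eef_pos: [481.0, 164.1, 203.8]
eef_rot: [-0.694, 0.694, 0.135, -0.135]
contact_force: [0.1, -0.7, -2.1]
width: 0.62
```

```bash
cat > green.py <<'E'
from h import *
f=vision.grab_frame("wrist"); crop(f,0,0,512,384,1.5,"w16.png")
h=cv2.cvtColor(f["color"],cv2.COLOR_RGB2HSV);H,S,V=[h[...,i].astype(int) for i in range(3)]
m=((H>50)&(H<80)&(S>120)).astype(np.uint8); k,l,st,ce=cv2.connectedComponentsWithStats(m); i=1+np.argmax(st[1:,4])
cs,_=cv2.findContours((l==i).astype(np.uint8),0,1);q=max(cs,key=len)
W=np.array([plane(f,*p[0],4)[:2] for p in q],np.float32)
print(st[i],cv2.minAreaRect(W)); print(cv2.boxPoints(cv2.minAreaRect(W)))
E
python3 green.py; python3 plan.py 431 286 130 22
```

```text
[ 215    0   85  116 9364] ((434.70660400390625, 275.1739807128906), (89.9859390258789, 117.72359466552734), 21.91227912902832)
[[370.99765 312.9926 ]
 [414.9305  203.7738 ]
 [498.41556 237.35535]
 [454.4827  346.57416]]
pos [480.9 164.2 203.8] yaw 21.99 tilt [-1.e-04 -1.e-04 -1.e+00] -> 22.0 w 52.3 F [ 0.2  0.5 -2. ] t 33.8
turn units [ 0. -0. -0.] shift after turn [-0.013  1.476  2.633] shift now axes [-0.013  1.475  2.633]
```

View pics/w16.png

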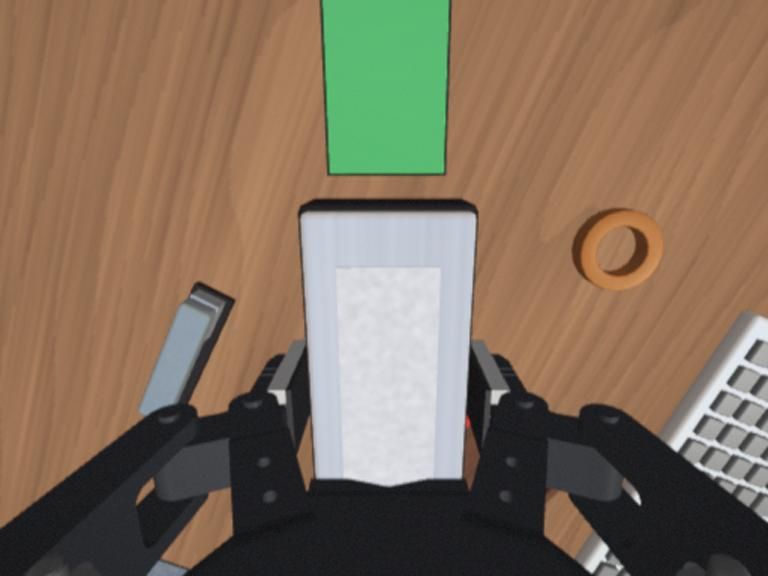

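Request:
send_rows(
  deltas=[
    [0,-0.4,-0.4,0,0,0,1],
    [0,-0.4,-0.4,0,0,0,1],
    [0,-0.2,-0.2,0,0,0,1],
    [0,0,0,0,0,0,1],
    [0,0,0,0,0,0,1],
    [0,0,0,0,0,0,1],
    [0,0,0,0,0,0,1],
    [0,0,0,0,0,0,1],
  ],
)

```text
clock: 34.6
eef_pos: [499.1, 118.6, 253.3]
eef_rot: [0.694, -0.694, -0.135, 0.136]
contact_force: [-0.3, -0.5, -2.5]
width: 0.618
```

```bash
python3 green.py; python3 plan.py 430 288.5 130 22
```

```text
[ 221    0   74   76 5454] ((441.07861328125, 259.7722473144531), (89.84869384765625, 84.68810272216797), 21.984434127807617)
[[383.5692  282.21967]
 [415.27258 203.68958]
 [498.588   237.32483]
 [466.88464 315.85492]]
pos [499.2 118.5 253.5] yaw 22.06 tilt [-7.e-04 -1.e-04 -1.e+00] -> 22.0 w 52.4 F [-0.7  0.2 -1.6] t 34.65
turn units [-0.    0.01 -0.01] shift after turn [-0.01   2.469  3.671] shift now axes [-0.005  2.47   3.671]
```

Request:
send_rows(
  deltas=[
    [0,0.3,0.6,0,0,0,1],
    [0,0.4,0.9,0,0,0,1],
    [0,0.3,0.8,0,0,0,1],
    [0,0,0.3,0,0,0,1],
    [0,0,0.1,0,0,0,1],
    [0,0,0,0,0,0,1],
    [0,0,0,0,0,0,1],
    [0,0,0,0,0,0,1],
    [0,0,0,0,0,0,1],
    [0,0,0,0,0,0,1],
  ],
)

```text
clock: 35.65
eef_pos: [449.2, 242.7, 204.0]
eef_rot: [-0.694, 0.694, 0.135, -0.135]
contact_force: [0.6, 0.2, -2.7]
width: 0.617
```

```bash
python3 green.py; python3 plan.py 428.8 290.1 60 22
```

```text
[ 217   55   80   79 6087] ((416.6423645019531, 319.39996337890625), (89.91954040527344, 85.36658477783203), 21.890708923339844)
[[359.01044 342.24298]
 [390.83826 263.03162]
 [474.2743  296.55695]
 [442.44647 375.7683 ]]
pos [449.1 242.8 204. ] yaw 21.97 tilt [ 2.e-04 -1.e-04 -1.e+00] -> 22.0 w 52.6 F [ 0.1 -0.3 -2.5] t 35.7
turn units [ 0. -0.  0.] shift after turn [-0.023  2.879  1.029] shift now axes [-0.024  2.879  1.03 ]
```

View pics/w16.png

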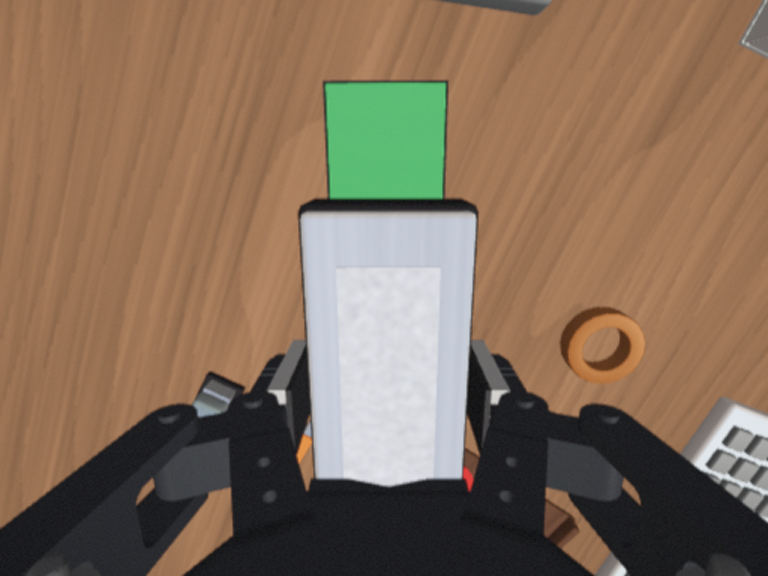

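Request:
send_rows(
  deltas=[
    [0,0.4,0.3,0,0,0,1],
    [-0.02,0.7,0.4,0,0,0,1],
    [0,0.8,0.23,0,0,0,1],
    [0,0.6,0.1,0,0,0,1],
    [0,0.3,0,0,0,0,1],
    [0,0,0,0,0,0,1],
    [0,0,0,0,0,0,1],
    [0,0,0,0,0,0,1],
    [0,0,0,0,0,0,1],
  ],
)

```text
clock: 36.6
eef_pos: [429.5, 290.8, 65.1]
eef_rot: [0.694, -0.694, -0.136, 0.134]
contact_force: [-0.1, 1.3, -2.6]
width: 0.619
```

```bash
python3 plan.py 428.8 289.9 6 22
```

```text
pos [429.5 290.8  65.1] yaw 22.0 tilt [ 0.0023  0.001  -1.    ] -> 22.0 w 52.7 F [-0.1  1.3 -2.6] t 36.6
turn units [-0.    0.    0.02] shift after turn [-0.02   1.182 -0.012] shift now axes [-0.023  1.182 -0.012]
```

Request:
send_rows(
  deltas=[
    [0,0.4,0,0,0,0,1],
    [0,0.4,0,0,0,0,1],
    [0,0.2,0,0,0,0,1],
    [0,0.08,0,0,0,0,1],
    [0,0.04,0,0,0,0,1],
    [0,0.02,0,0,0,0,1],
    [0,0,0,0,0,0,1],
    [0,0,0,0,0,0,1],
  ],
)

```text
clock: 37.4
eef_pos: [428.9, 290.8, 7.4]
eef_rot: [0.694, -0.694, -0.135, 0.135]
contact_force: [-0.2, 0.1, -1.6]
width: 0.619
```

```bash
python3 plan.py 428.8 289.9 5 22
```

```text
pos [428.9 290.8   7.4] yaw 22.02 tilt [ 9.e-04  3.e-04 -1.e+00] -> 22.0 w 52.6 F [-0.2  0.1 -1.6] t 37.4
turn units [0.   0.   0.01] shift after turn [-0.009  0.047 -0.015] shift now axes [-0.009  0.047 -0.015]
```

Request:
send_rows(
  deltas=[
    [0,0.03,0,0,0,0,1],
    [0,0.02,0,0,0,0,1],
    [0,0,0,0,0,0,1],
    [0,0,0,0,0,0,1],
  ],
)

```text
clock: 37.8
eef_pos: [428.9, 290.8, 5.3]
eef_rot: [0.694, -0.694, -0.135, 0.135]
contact_force: [-0.9, 0.2, 7.9]
width: 0.616
```

Contact at 8 N. I'll release and rise.

Request:
send_rows(
  deltas=[
    [0,0,0,0,0,0,0.34],
    [0,0,0,0,0,0,0.25],
    [0,0,0,0,0,0,0.1],
    [0,0,0,0,0,0,0],
    [0,0,0,0,0,0,0],
    [0,-0.3,0,0,0,0,0],
    [0,-0.7,0,0,0,0,0],
    [0,-0.9,0,0,0,0,0],
    [0,-0.9,0,0,0,0,0],
    [0,-0.5,0,0,0,0,0],
  ],
)

```text
clock: 38.8
eef_pos: [429.7, 291.2, 173.0]
eef_rot: [0.694, -0.694, -0.137, 0.133]
contact_force: [1.3, 0.5, -0.4]
width: 0.993
```

Request:
send_rows(
  deltas=[
    [0,0,-0.5,0,0,0,0],
    [0,0,-0.8,0,0,0,0],
    [0,0,-0.6,0,0,0,0],
    [0,0,0,0,0,0,0],
    [0,0,0,0,0,0,0],
    [0,0,0,0,0,0,0],
    [0,0,0,0,0,0,0],
    [0,0,0,0,0,0,0],
  ],
)

```text
clock: 39.6
eef_pos: [463.9, 203.3, 169.3]
eef_rot: [0.694, -0.694, -0.135, 0.136]
contact_force: [0.6, 0.5, -0.9]
width: 0.997
```

```bash
python3 - <<'E'
from h import *
f=vision.grab_frame("wrist"); crop(f,0,0,512,384,1.5,"w17.png")
h=cv2.cvtColor(f["color"],cv2.COLOR_RGB2HSV);H,S,V=[h[...,i].astype(int) for i in range(3)]
m=((H>50)&(H<80)&(S>120)).astype(np.uint8)
W=np.array([plane(f,p[1],p[0],4)[:2] for p in np.argwhere(cv2.morphologyEx(m,cv2.MORPH_OPEN,np.ones((3,3))))],np.float32); print("mat",cv2.minAreaRect(W))
m=((S<60)&(V>130)).astype(np.uint8); k,l,st,ce=cv2.connectedComponentsWithStats(m)
for i in range(1,k):
    if 2000<st[i,4]:
        cs,_=cv2.findContours((l==i).astype(np.uint8),0,1);q=max(cs,key=len)
        print("pad",ce[i]*1.5,cv2.minAreaRect(np.array([plane(f,*p[0],30)[:2] for p in q],np.float32)))
s=vision.grab_frame("side"); crop(s,100,100,380,384,2,"d17.png")
E
python3 plan.py 472 -319 170 -13.7
```

```text
mat ((428.66729736328125, 289.675537109375), (89.75316619873047, 148.62034606933594), 22.03291130065918)
pad [388.70002862 114.3773072 ] ((429.48150634765625, 290.50140380859375), (49.3926887512207, 114.5897216796875), 21.995088577270508)
pos [464.  203.1 169.3] yaw 22.08 tilt [-1.e-04 -1.e-04 -1.e+00] -> -13.7 w 85.1 F [0.6 0.1 0.4] t 39.7
turn units [ 0.    5.96 -0.  ] shift after turn [  2.629  -0.014 -10.107] shift now axes [-3.777 -0.012 -9.736]
```

View pics/w17.png

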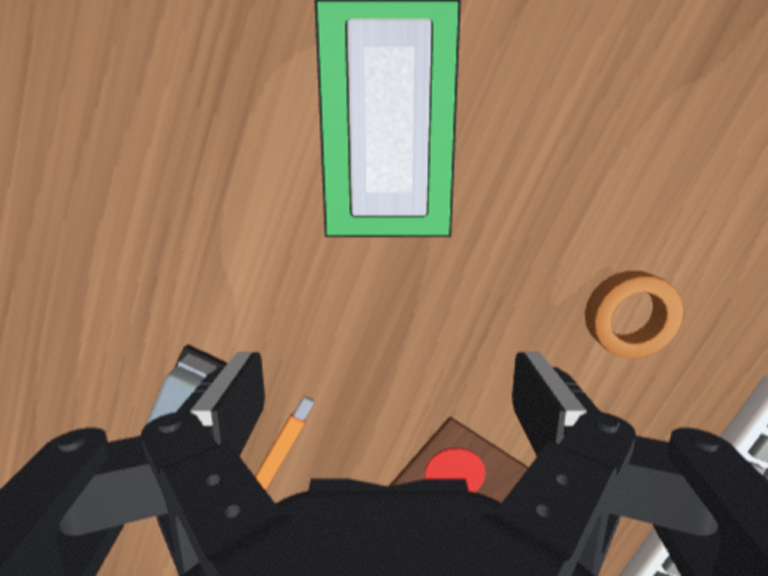

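View pics/d17.png

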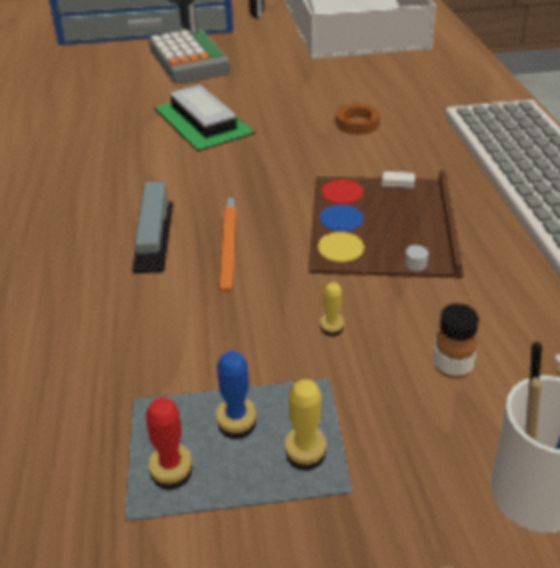

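The pad is centred on the green mat: pad (429.5,290.5) against mat (428.7,289.7), both at 22.0°. All three stamps still stand on the felt. I'll return yellow first.

Request:
send_rows(
  deltas=[
    [0,0,0,0,0.5,0,0.2],
    [0,0,0,0,1,0,0.2],
    [0,0,0,0,1,0,0.2],
    [0,0,0,0,1,0,0.2],
    [0,0,0,0,1,0,0.2],
    [0,0,0,0,0.97,0,0.2],
    [0,0,0,0,0.5,0,0.2],
    [0.13,0,-0.5,0,0,0,0.2],
    [0.22,0,-0.85,0,0,0,0.2],
    [0.25,0,-0.95,0,0,0,0.2],
  ],
  newtons=30,
)

```text
clock: 40.7
eef_pos: [465.8, 83.5, 169.4]
eef_rot: [0.702, -0.702, 0.084, -0.084]
contact_force: [0.6, -0.0, -0.7]
width: 0.801
```

Request:
send_rows(
  deltas=[
    [0.25,0,-0.95,0,0,0,0.2],
    [0.25,0,-0.95,0,0,0,0.2],
    [0.25,0,-0.95,0,0,0,0.2],
    [0.25,0,-0.95,0,0,0,0.2],
    [0.25,0,-0.95,0,0,0,0.2],
    [0.25,0,-0.95,0,0,0,0.2],
    [0.22,0,-0.85,0,0,0,0.3],
    [0.2,0,-0.7,0,0,0,0.4],
    [0.1,0,-0.4,0,0,0,0.4],
    [0,0,0,0,0,0,0.4],
  ],
)

```text
clock: 41.7
eef_pos: [472.6, -314.4, 169.0]
eef_rot: [-0.702, 0.702, -0.086, 0.086]
contact_force: [1.2, 0.1, -0.3]
width: 0.602
```

Request:
send_rows(
  deltas=[
    [0,0,0,0,0,0,0.4],
    [0,0,0,0,0,0,0.4],
    [0,0,0,0,0,0,0.4],
    [0,0,0,0,0,0,0.4],
  ],
)

```text
clock: 42.1
eef_pos: [473.1, -310.9, 169.6]
eef_rot: [-0.702, 0.702, -0.084, 0.085]
contact_force: [-0.2, -0.1, 0.9]
width: 0.6
```

```bash
python3 plan.py 471.9 -319.2 46 -13.7
```

```text
pos [ 473.1 -310.9  169.6] yaw -13.72 tilt [ 1.e-04 -1.e-04 -1.e+00] -> -13.7 w 51.0 F [-0.2 -0.1  0.9] t 42.1
turn units [ 0. -0.  0.] shift after turn [ 0.017  2.472 -0.167] shift now axes [ 0.017  2.472 -0.167]
```

Request:
send_rows(
  deltas=[
    [0.02,0.2,-0.17,0,0,0,0.4],
    [0,0.3,0,0,0,0,0.4],
    [0,0,0,0,0,0,0.4],
    [0,0,0,0,0,0,0.4],
    [0,0,0,0,0,0,0.4],
    [0,0,0,0,0,0,0.4],
  ],
)

```text
clock: 42.7
eef_pos: [472.0, -320.6, 145.0]
eef_rot: [-0.702, 0.702, -0.085, 0.085]
contact_force: [0.3, 0.9, 0.1]
width: 0.603
```

```bash
python3 - <<'E'
from h import *
f=vision.grab_frame("wrist"); crop(f,0,0,512,384,1.5,"w18.png")
for X in [(471.9,-319.2,86),(418.2,-276.6,86),(361.5,-313.3,86)]: print(proj(f,X)*1.5)
E
python3 plan.py 471.9 -319.2 46 -13.7
```

```text
[387.2927201  304.87022904]
[258.20587549 249.20342782]
[176.64571894 342.96741717]
pos [ 472.  -320.5  145. ] yaw -13.79 tilt [ 9.e-04 -9.e-04 -1.e+00] -> -13.7 w 50.7 F [-0.1  0.7 -0. ] t 42.75
turn units [ 0.01 -0.02  0.01] shift after turn [-0.009  1.979  0.025] shift now axes [-0.011  1.979  0.027]
```

View pics/w18.png

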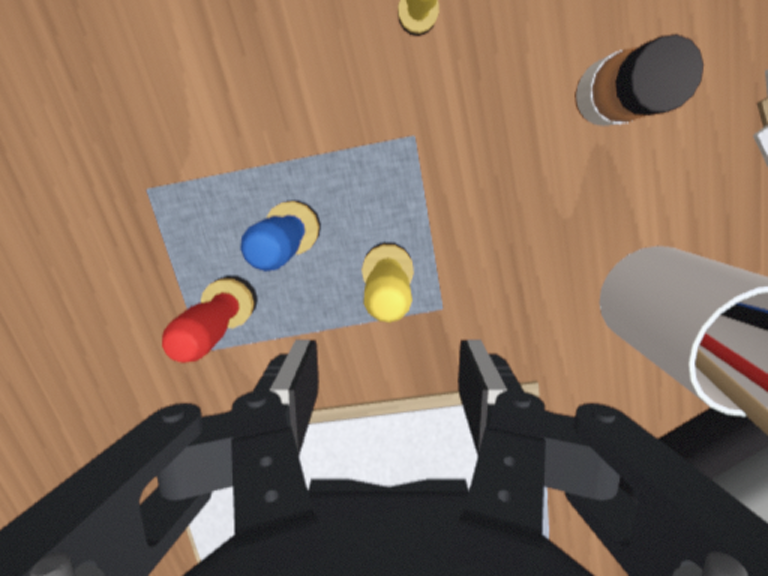

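The yellow dome is at (388,297), centred between the jaws. Descend and grip.

Request:
send_rows(
  deltas=[
    [0,0.4,0.02,0,0,0,0.4],
    [0,0.7,0,0,0,0,0.4],
    [0,0.5,0,0,0,0,0.4],
    [0,0.25,0,0,0,0,0.4],
    [0,0.1,0,0,0,0,0.4],
    [0,0,0,0,0,0,0.4],
    [0,0,0,0,0,0,0.4],
    [0,0,0,0,0,0,0.4],
  ],
)

```text
clock: 43.55
eef_pos: [472.6, -319.9, 48.2]
eef_rot: [-0.701, 0.702, -0.084, 0.086]
contact_force: [0.2, -0.3, -1.0]
width: 0.599
```

```bash
python3 plan.py 471.9 -319.2 46 -13.7
```

```text
pos [ 472.6 -319.9   48.2] yaw -13.8 tilt [ 0.0018 -0.0017 -1.    ] -> -13.7 w 50.9 F [ 0.2 -0.3 -1. ] t 43.55
turn units [ 0.01 -0.02  0.02] shift after turn [-0.018  0.043  0.011] shift now axes [-0.018  0.043  0.011]
```

Request:
send_rows(
  deltas=[
    [-0.01,0.02,0,0,0,0,0.45],
    [0,0,0,0,0,0,0.55],
    [0,0,0,0,0,0,0.65],
    [0,0,0,0,0,0,0.75],
    [0,0,0,0,0,0,0.85],
    [0,0,0,0,0,0,1],
    [0,0,0,0,0,0,1],
    [0,0,0,0,0,0,1],
  ],
)

```text
clock: 44.35
eef_pos: [471.7, -319.3, 46.1]
eef_rot: [-0.702, 0.702, -0.085, 0.085]
contact_force: [0.3, 0.2, 4.5]
width: 0.289
```

Request:
send_rows(
  deltas=[
    [0,-0.1,0,0,0,0,1],
    [0,-0.3,0,0,0,0,1],
    [0,-0.6,0,0,0,0,1],
    [0,-0.6,0,0,0,0,1],
    [0,-0.5,0,0,0,0,1],
    [0,-0.2,0,0,0,0,1],
    [0,0,0,0,0,0,1],
    [0,0,0,0,0,0,1],
  ],
)

```text
clock: 45.15
eef_pos: [470.9, -318.7, 159.6]
eef_rot: [0.702, -0.702, 0.086, -0.084]
contact_force: [-0.1, -0.4, -1.0]
width: 0.29
```

```bash
python3 plan.py 561.6 -57.1 160 -13.7
```

```text
pos [ 470.9 -318.7  159.6] yaw -13.8 tilt [-0.0016  0.0014 -1.    ] -> -13.7 w 24.6 F [-0.1 -0.4 -1. ] t 45.15
turn units [-0.01 -0.02 -0.02] shift after turn [ 0.522 -0.008  5.513] shift now axes [ 5.130e-01 -4.000e-03  5.514e+00]
```

Request:
send_rows(
  deltas=[
    [0.04,0,0.4,0,0,0,1],
    [0.07,0,0.8,0,0,0,1],
    [0.08,0,0.9,0,0,0,1],
    [0.08,0,0.9,0,0,0,1],
    [0.08,0,0.9,0,0,0,1],
    [0.08,0,0.8,0,0,0,1],
    [0.05,0,0.5,0,0,0,1],
    [0.03,0,0.31,0,0,0,1],
    [0,0,0,0,0,0,1],
    [0,0,0,0,0,0,1],
  ],
)

```text
clock: 46.15
eef_pos: [561.5, -58.3, 159.9]
eef_rot: [-0.702, 0.702, -0.086, 0.084]
contact_force: [-0.2, 0.0, -0.7]
width: 0.288
```

Request:
send_rows(
  deltas=[
    [0,0,0,0,0,0,1],
    [0,0,0,0,0,0,1],
    [0,0,0,0,0,0,1],
    [0,0,0,0,0,0,1],
  ],
)

```text
clock: 46.55
eef_pos: [561.9, -58.3, 160.9]
eef_rot: [-0.702, 0.702, -0.085, 0.085]
contact_force: [-0.5, 0.3, 0.1]
width: 0.291
```

```bash
python3 plan.py 561.6 -57.1 58 -13.7
```

```text
pos [561.9 -58.3 160.9] yaw -13.85 tilt [ 1.e-04 -1.e-04 -1.e+00] -> -13.7 w 24.7 F [-0.5  0.3  0.1] t 46.55
turn units [ 0.   -0.02  0.  ] shift after turn [-0.011  2.059  0.022] shift now axes [-0.012  2.059  0.023]
```

Request:
send_rows(
  deltas=[
    [0,0.4,0.02,0,0,0,1],
    [0,0.7,0,0,0,0,1],
    [0,0.55,0,0,0,0,1],
    [0,0.25,0,0,0,0,1],
    [0,0.12,0,0,0,0,1],
    [0,0.04,0,0,0,0,1],
    [0,0,0,0,0,0,1],
    [0,0,0,0,0,0,1],
    [0,0,0,0,0,0,1],
  ],
)

```text
clock: 47.45
eef_pos: [562.8, -56.9, 58.9]
eef_rot: [-0.702, 0.702, -0.084, 0.086]
contact_force: [-0.0, 0.1, -1.8]
width: 0.293
```

```bash
python3 plan.py 561.6 -57.1 53 -13.7
python3 - <<'E'
from h import *
f=vision.grab_frame("wrist"); crop(f,100,100,412,384,2,"w19.png")
d=vision.grab_frame("side"); crop(d,220,140,350,260,4,"d19.png")
E
```

```text
pos [562.8 -56.9  58.9] yaw -13.8 tilt [ 1.8e-03 -5.0e-04 -1.0e+00] -> -13.7 w 24.9 F [-0.   0.1 -1.8] t 47.45
turn units [ 0.   -0.02  0.02] shift after turn [-0.022  0.117 -0.009] shift now axes [-0.022  0.117 -0.009]
```

View pics/d19.png

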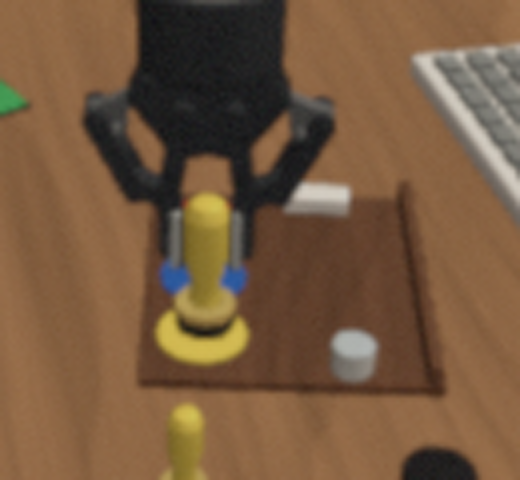

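View pics/w19.png

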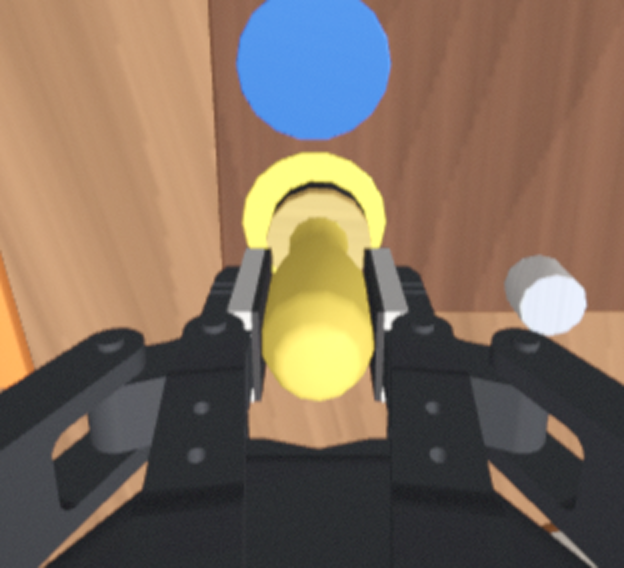

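Aligned over the yellow disc. Lower the last few millimetres.

Request:
send_rows(
  deltas=[
    [-0.02,0.05,0,0,0,0,1],
    [0,0.04,0,0,0,0,1],
    [0,0.03,0,0,0,0,1],
    [0,0,0,0,0,0,1],
    [0,0,0,0,0,0,1],
  ],
)

```text
clock: 48.05
eef_pos: [561.4, -56.6, 53.1]
eef_rot: [-0.702, 0.702, -0.085, 0.085]
contact_force: [-3.0, 0.4, 10.5]
width: 0.291
```

Request:
send_rows(
  deltas=[
    [0,-0.01,0,0,0,0,0.65],
    [0,0,0,0,0,0,0.55],
    [0,0,0,0,0,0,0.45],
    [0,0,0,0,0,0,0.4],
    [0,0,0,0,0,0,0.4],
    [0,-0.3,0,0,0,0,0.4],
    [0,-0.8,0,0,0,0,0.4],
    [0,-0.8,0,0,0,0,0.4],
    [0,-0.5,0,0,0,0,0.4],
    [0,0,0,0,0,0,0.4],
  ],
)

```text
clock: 49.05
eef_pos: [563.3, -57.0, 176.5]
eef_rot: [-0.702, 0.702, -0.082, 0.088]
contact_force: [0.2, -0.1, 0.0]
width: 0.595
```

```bash
python3 plan.py 418.2 -276.6 160 -13.7
python3 - <<'E'
from h import *
f=vision.grab_frame("wrist"); crop(f,0,0,512,384,1.5,"w20.png")
E
```

```text
pos [563.3 -57.  176.5] yaw -13.79 tilt [ 0.0077 -0.0019 -1.    ] -> -13.7 w 50.5 F [ 0.2 -0.1  0. ] t 49.05
turn units [ 0.   -0.02  0.08] shift after turn [-1.78   0.329 -4.955] shift now axes [-1.775  0.316 -4.957]
```

View pics/w20.png

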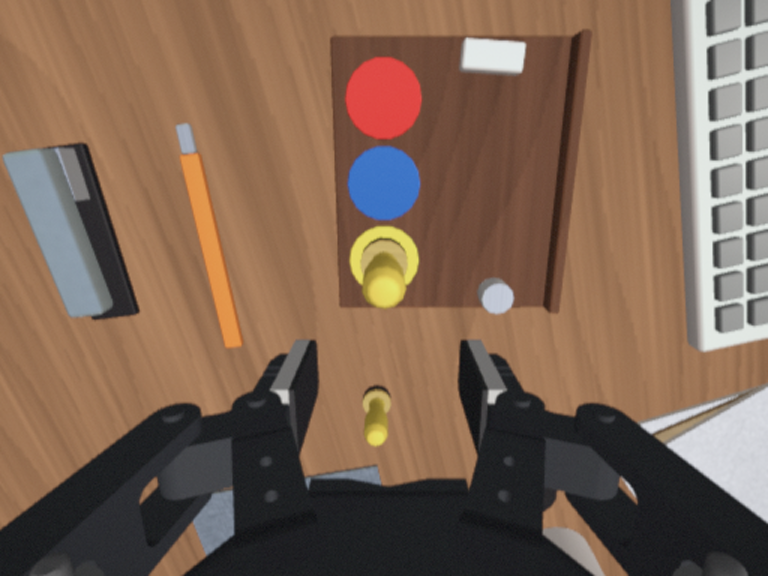

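Yellow stands on its disc, at (383,262). Now blue.

Request:
send_rows(
  deltas=[
    [-0.14,0,-0.4,0,0,0,0.45],
    [-0.28,0,-0.8,0,0,0,0.45],
    [-0.3,0,-0.85,0,0,0,0.45],
    [-0.3,0,-0.85,0,0,0,0.45],
    [-0.3,0,-0.85,0,0,0,0.45],
    [-0.24,0,-0.7,0,0,0,0.45],
    [-0.14,0.1,-0.35,0,0,0,0.45],
    [-0.05,0.1,-0.15,0,0,0,0.45],
    [0,0.1,0,0,0,0,0.45],
    [0,0,0,0,0,0,0.45],
  ],
)

```text
clock: 50.1
eef_pos: [417.1, -274.8, 156.0]
eef_rot: [0.703, -0.701, 0.086, -0.084]
contact_force: [1.1, 0.2, -0.5]
width: 0.549
```

Request:
send_rows(
  deltas=[
    [0,0,0,0,0,0,0.45],
    [0,0,0,0,0,0,0.45],
    [0,0,0,0,0,0,0.45],
    [0,0,0,0,0,0,0.45],
    [0,0,0,0,0,0,0.45],
  ],
)

```text
clock: 50.6
eef_pos: [417.4, -275.9, 157.5]
eef_rot: [-0.702, 0.702, -0.085, 0.085]
contact_force: [-0.0, 0.3, 0.5]
width: 0.549
```

```bash
python3 plan.py 418.2 -276.6 46 -13.7
```

```text
pos [ 417.4 -275.9  157.5] yaw -13.78 tilt [ 3.e-04 -3.e-04 -1.e+00] -> -13.7 w 46.6 F [-0.   0.3  0.5] t 50.6
turn units [ 0.   -0.01  0.  ] shift after turn [ 0.019  2.231 -0.01 ] shift now axes [ 0.018  2.231 -0.009]
```

Request:
send_rows(
  deltas=[
    [0.02,0.4,0,0,0,0,0.45],
    [0,0.7,0,0,0,0,0.45],
    [0,0.6,0,0,0,0,0.45],
    [0,0.35,0,0,0,0,0.45],
    [0,0.15,0,0,0,0,0.45],
    [0,0,0,0,0,0,0.45],
    [0,0,0,0,0,0,0.45],
    [0,0,0,0,0,0,0.45],
  ],
)

```text
clock: 51.4
eef_pos: [418.9, -276.9, 48.5]
eef_rot: [-0.701, 0.702, -0.084, 0.086]
contact_force: [0.8, 0.4, -0.7]
width: 0.551
```

```bash
python3 plan.py 418.2 -276.6 46 -13.7
python3 - <<'E'
from h import *
f=vision.grab_frame("wrist"); crop(f,100,100,412,384,2,"w21.png")
E
```

```text
pos [ 418.9 -276.9   48.5] yaw -13.8 tilt [ 0.0018 -0.0017 -1.    ] -> -13.7 w 46.9 F [ 0.8  0.4 -0.7] t 51.4
turn units [ 0.01 -0.02  0.02] shift after turn [-0.014  0.051  0.002] shift now axes [-0.015  0.051  0.002]
```

View pics/w21.png

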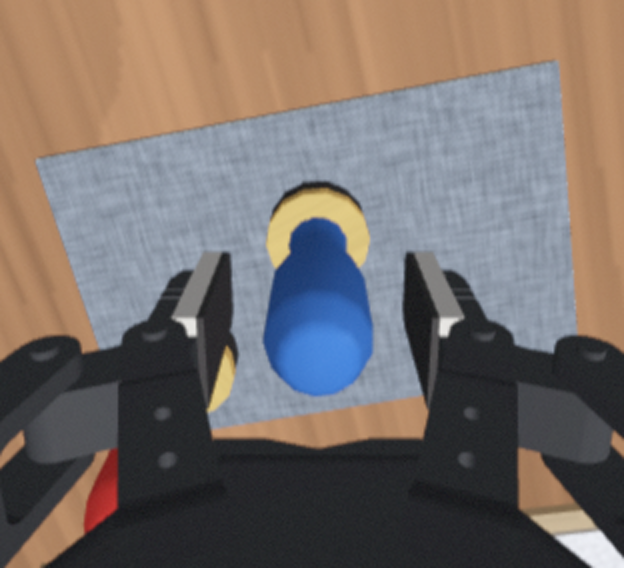

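Request:
send_rows(
  deltas=[
    [0,0.02,0,0,0,0,0.5],
    [0,0,0,0,0,0,0.6],
    [0,0,0,0,0,0,0.68],
    [0,0,0,0,0,0,0.76],
    [0,0,0,0,0,0,0.85],
    [0,0,0,0,0,0,1],
    [0,0,0,0,0,0,1],
    [0,0,0,0,0,0,1],
  ],
)

```text
clock: 52.25
eef_pos: [418.4, -276.4, 46.6]
eef_rot: [-0.702, 0.702, -0.085, 0.085]
contact_force: [0.6, 0.8, 3.2]
width: 0.29
```

Request:
send_rows(
  deltas=[
    [0,-0.1,0,0,0,0,1],
    [0,-0.3,0,0,0,0,1],
    [0,-0.6,0,0,0,0,1],
    [0,-0.6,0,0,0,0,1],
    [0,-0.5,0,0,0,0,1],
    [0,-0.4,0,0,0,0,1],
    [0,0,0,0,0,0,1],
    [0,0,0,0,0,0,1],
  ],
)

```text
clock: 53.05
eef_pos: [417.9, -276.0, 170.9]
eef_rot: [0.702, -0.702, 0.085, -0.085]
contact_force: [-1.2, 1.2, -1.1]
width: 0.289
```

```bash
python3 plan.py 574.8 -2.9 165 -13.7
```

```text
pos [ 417.9 -276.   170.9] yaw -13.8 tilt [-5.e-04  3.e-04 -1.e+00] -> -13.7 w 24.6 F [-1.2  1.2 -1.1] t 53.05
turn units [-0.   -0.02 -0.  ] shift after turn [1.755 0.118 6.05 ] shift now axes [1.745 0.118 6.053]
```

Request:
send_rows(
  deltas=[
    [0.1,0,0.4,0,0,0,1],
    [0.2,0,0.7,0,0,0,1],
    [0.26,0,0.9,0,0,0,1],
    [0.26,0,0.9,0,0,0,1],
    [0.26,0,0.9,0,0,0,1],
    [0.25,0,0.9,0,0,0,1],
    [0.2,0,0.7,0,0,0,1],
    [0.15,0,0.45,0,0,0,1],
    [0.06,0,0.2,0,0,0,1],
    [0,0,0,0,0,0,1],
  ],
)

```text
clock: 54.05
eef_pos: [574.4, -2.4, 169.8]
eef_rot: [-0.702, 0.702, -0.085, 0.083]
contact_force: [-0.3, -0.5, -1.7]
width: 0.292
```

Request:
send_rows(
  deltas=[
    [0,0,0,0,0,0,1],
    [0,0,0,0,0,0,1],
    [0,0,0,0,0,0,1],
    [0,0,0,0,0,0,1],
    [0,0,0,0,0,0,1],
  ],
)

```text
clock: 54.55
eef_pos: [574.8, -3.7, 171.5]
eef_rot: [-0.702, 0.702, -0.085, 0.085]
contact_force: [0.5, 0.5, -1.6]
width: 0.294
```

```bash
python3 plan.py 574.8 -2.9 58 -13.7
```

```text
pos [574.8  -3.7 171.5] yaw -13.84 tilt [ 3.e-04 -2.e-04 -1.e+00] -> -13.7 w 25.0 F [ 0.5  0.5 -1.6] t 54.55
turn units [ 0.   -0.02  0.  ] shift after turn [-0.003  2.271  0.017] shift now axes [-0.004  2.271  0.017]
```

Request:
send_rows(
  deltas=[
    [0,0.5,0.01,0,0,0,1],
    [0,0.7,0,0,0,0,1],
    [0,0.6,0,0,0,0,1],
    [0,0.3,0,0,0,0,1],
    [0,0.13,0,0,0,0,1],
    [0,0.05,0,0,0,0,1],
    [0,0,0,0,0,0,1],
    [0,0,0,0,0,0,1],
    [0,0,0,0,0,0,1],
  ],
)

```text
clock: 55.45
eef_pos: [575.6, -2.8, 58.4]
eef_rot: [-0.702, 0.702, -0.084, 0.086]
contact_force: [-0.2, -0.4, -2.0]
width: 0.294
```

```bash
python3 plan.py 574.8 -2.9 53.5 -13.7
python3 - <<'E'
from h import *
f=vision.grab_frame("wrist"); crop(f,100,100,412,384,2,"w22.png")
E
```

```text
pos [575.6  -2.8  58.4] yaw -13.8 tilt [ 1.9e-03 -3.0e-04 -1.0e+00] -> -13.7 w 25.0 F [-0.2 -0.4 -2. ] t 55.45
turn units [-0.   -0.02  0.02] shift after turn [-0.015  0.097 -0.005] shift now axes [-0.015  0.097 -0.005]
```

View pics/w22.png

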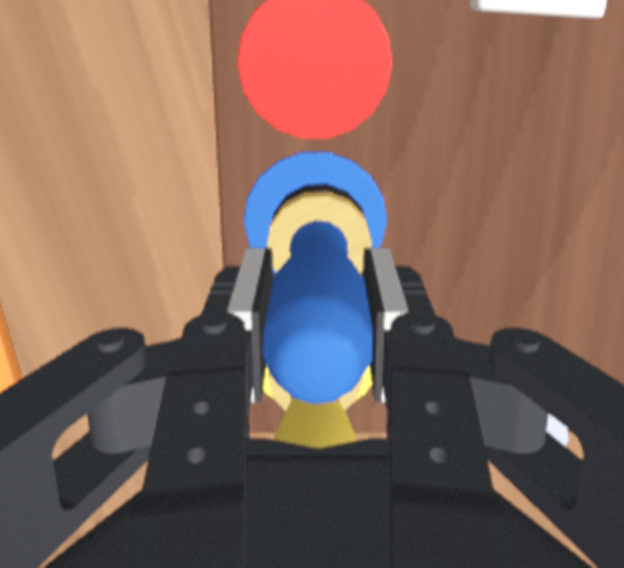

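Request:
send_rows(
  deltas=[
    [-0.02,0.04,0,0,0,0,1],
    [0,0.03,0,0,0,0,1],
    [0,0.02,0,0,0,0,1],
    [0,0,0,0,0,0,1],
    [0,0,0,0,0,0,1],
  ],
)

```text
clock: 56.0
eef_pos: [574.1, -2.5, 53.6]
eef_rot: [-0.702, 0.702, -0.085, 0.085]
contact_force: [-1.5, -0.9, 4.8]
width: 0.291
```

Request:
send_rows(
  deltas=[
    [0,0,0,0,0,0,0.65],
    [0,0,0,0,0,0,0.55],
    [0,0,0,0,0,0,0.45],
    [0,0,0,0,0,0,0.4],
    [0,0,0,0,0,0,0.4],
    [0,-0.3,0,0,0,0,0.4],
    [0,-0.8,0,0,0,0,0.4],
    [0,-0.8,0,0,0,0,0.4],
    [0,-0.5,0,0,0,0,0.4],
    [0,0,0,0,0,0,0.4],
  ],
)

```text
clock: 57.0
eef_pos: [576.2, -2.8, 177.1]
eef_rot: [-0.702, 0.702, -0.082, 0.088]
contact_force: [1.0, 0.1, 1.0]
width: 0.6
```

```bash
python3 plan.py 361.5 -313.3 157 -13.7
python3 - <<'E'
from h import *
f=vision.grab_frame("wrist"); crop(f,0,0,512,384,1.5,"w23.png")
E
```

```text
pos [576.2  -2.8 177.1] yaw -13.79 tilt [ 0.0081 -0.0012 -1.    ] -> -13.7 w 51.0 F [1.  0.1 1. ] t 57.0
turn units [-0.01 -0.02  0.08] shift after turn [-2.7    0.402 -7.05 ] shift now axes [-2.692  0.375 -7.055]
```

View pics/w23.png

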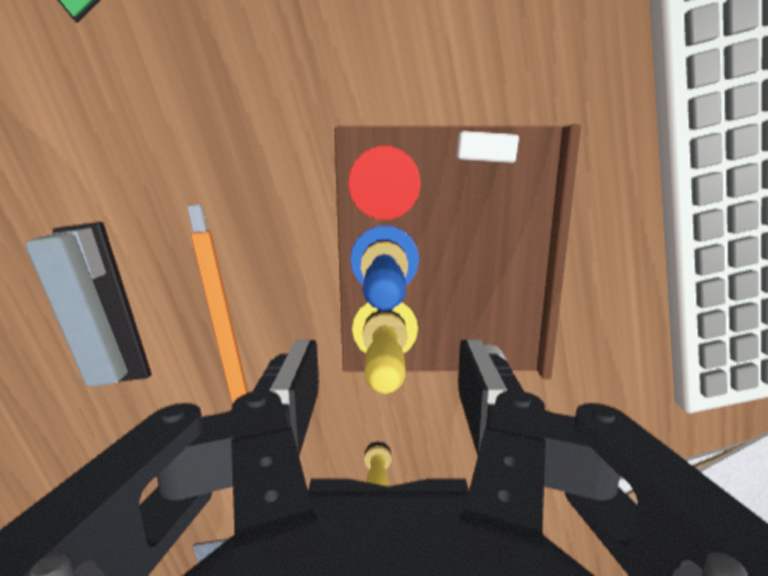

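Blue and yellow stand on their discs, at (384,262) and (384,330). Now red.

Request:
send_rows(
  deltas=[
    [-0.15,0,-0.4,0,0,0,0.45],
    [-0.28,0,-0.75,0,0,0,0.45],
    [-0.33,0,-0.88,0,0,0,0.45],
    [-0.33,0,-0.88,0,0,0,0.45],
    [-0.33,0,-0.88,0,0,0,0.45],
    [-0.33,0,-0.88,0,0,0,0.45],
    [-0.33,0,-0.88,0,0,0,0.45],
    [-0.28,0,-0.75,0,0,0,0.45],
    [-0.2,0.15,-0.5,0,0,0,0.45],
    [-0.1,0.15,-0.25,0,0,0,0.45],
  ],
)

```text
clock: 58.05
eef_pos: [359.0, -314.3, 156.4]
eef_rot: [0.702, -0.702, 0.086, -0.085]
contact_force: [-0.0, -0.0, -0.1]
width: 0.545
```

Request:
send_rows(
  deltas=[
    [0,0,0,0,0,0,0.45],
    [0,0,0,0,0,0,0.45],
    [0,0,0,0,0,0,0.45],
    [0,0,0,0,0,0,0.45],
    [0,0,0,0,0,0,0.45],
  ],
)

```text
clock: 58.55
eef_pos: [361.4, -312.5, 158.1]
eef_rot: [-0.702, 0.702, -0.084, 0.085]
contact_force: [-0.6, 0.5, 0.4]
width: 0.546
```

```bash
python3 plan.py 361.5 -313.3 46 -13.7
```

```text
pos [ 361.4 -312.5  158.1] yaw -13.71 tilt [ 3.e-04 -4.e-04 -1.e+00] -> -13.7 w 46.4 F [-0.6  0.5  0.4] t 58.55
turn units [ 0. -0.  0.] shift after turn [ 0.006  2.242 -0.015] shift now axes [ 0.005  2.242 -0.014]
```

Request:
send_rows(
  deltas=[
    [0,0.4,-0.01,0,0,0,0.45],
    [0,0.7,0,0,0,0,0.45],
    [0,0.6,0,0,0,0,0.45],
    [0,0.35,0,0,0,0,0.45],
    [0,0.16,0,0,0,0,0.45],
    [0,0,0,0,0,0,0.45],
    [0,0,0,0,0,0,0.45],
    [0,0,0,0,0,0,0.45],
  ],
)

```text
clock: 59.35
eef_pos: [361.3, -314.2, 48.5]
eef_rot: [-0.701, 0.703, -0.084, 0.085]
contact_force: [0.6, 0.4, -0.6]
width: 0.549
```

```bash
python3 plan.py 361.5 -313.3 46 -13.7
python3 - <<'E'
from h import *
f=vision.grab_frame("wrist"); crop(f,100,100,412,384,2,"w24.png")
E
```

```text
pos [ 361.3 -314.2   48.5] yaw -13.79 tilt [ 0.0015 -0.0018 -1.    ] -> -13.7 w 46.7 F [ 0.6  0.4 -0.6] t 59.35
turn units [ 0.01 -0.02  0.02] shift after turn [0.    0.05  0.019] shift now axes [0.    0.05  0.019]
```

View pics/w24.png

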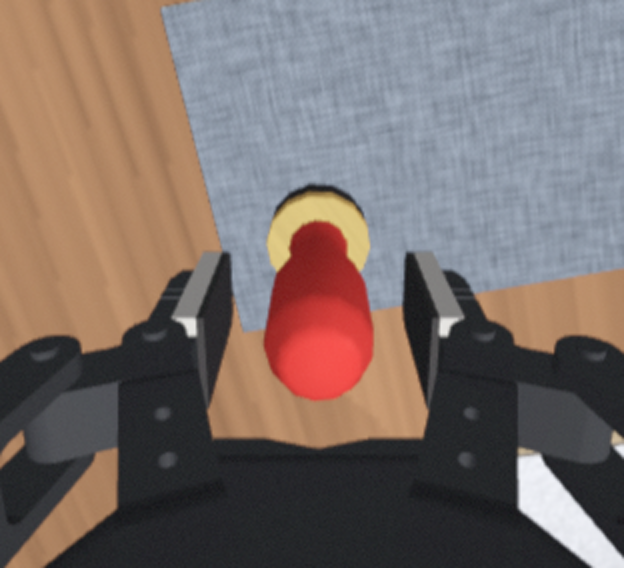

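Request:
send_rows(
  deltas=[
    [0,0.02,0.01,0,0,0,0.5],
    [0,0,0,0,0,0,0.6],
    [0,0,0,0,0,0,0.68],
    [0,0,0,0,0,0,0.76],
    [0,0,0,0,0,0,0.85],
    [0,0,0,0,0,0,1],
    [0,0,0,0,0,0,1],
    [0,0,0,0,0,0,1],
  ],
)

```text
clock: 60.2
eef_pos: [361.0, -313.3, 46.6]
eef_rot: [-0.702, 0.702, -0.085, 0.085]
contact_force: [0.8, -0.3, 4.3]
width: 0.293
```

Request:
send_rows(
  deltas=[
    [0,-0.1,0,0,0,0,1],
    [0,-0.3,0,0,0,0,1],
    [0,-0.6,0,0,0,0,1],
    [0,-0.6,0,0,0,0,1],
    [0,-0.5,0,0,0,0,1],
    [0,-0.4,0,0,0,0,1],
    [0,0,0,0,0,0,1],
    [0,0,0,0,0,0,1],
  ],
)

```text
clock: 61.0
eef_pos: [360.4, -312.8, 170.9]
eef_rot: [0.702, -0.702, 0.085, -0.085]
contact_force: [0.2, 0.2, -1.7]
width: 0.295
```

```bash
python3 plan.py 588.1 51 170 -13.7
```

```text
pos [ 360.4 -312.8  170.9] yaw -13.8 tilt [-5.e-04  4.e-04 -1.e+00] -> -13.7 w 25.1 F [ 0.2  0.2 -1.7] t 61.0
turn units [-0.   -0.02 -0.01] shift after turn [2.701 0.018 8.147] shift now axes [2.688 0.019 8.152]
```

Request:
send_rows(
  deltas=[
    [0.14,0,0.46,0,0,0,1],
    [0.25,0,0.8,0,0,0,1],
    [0.3,0,0.9,0,0,0,1],
    [0.3,0,0.9,0,0,0,1],
    [0.3,0,0.9,0,0,0,1],
    [0.3,0,0.9,0,0,0,1],
    [0.3,0,0.9,0,0,0,1],
    [0.3,0,0.9,0,0,0,1],
    [0.26,0,0.79,0,0,0,1],
    [0.16,0,0.45,0,0,0,1],
  ],
)

```text
clock: 62.0
eef_pos: [581.8, 42.4, 169.0]
eef_rot: [0.702, -0.702, 0.085, -0.083]
contact_force: [0.6, -1.2, -0.8]
width: 0.297
```

Request:
send_rows(
  deltas=[
    [0.08,0,0.25,0,0,0,1],
    [0,0,0,0,0,0,1],
    [0,0,0,0,0,0,1],
    [0,0,0,0,0,0,1],
    [0,0,0,0,0,0,1],
    [0,0,0,0,0,0,1],
    [0,0,0,0,0,0,1],
  ],
)

```text
clock: 62.7
eef_pos: [588.5, 50.0, 171.6]
eef_rot: [-0.702, 0.702, -0.085, 0.085]
contact_force: [-0.7, 0.4, -1.1]
width: 0.291
```

```bash
python3 plan.py 588.1 51 58 -13.7
```

```text
pos [588.5  50.  171.6] yaw -13.84 tilt [ 3.e-04 -1.e-04 -1.e+00] -> -13.7 w 24.7 F [-0.7  0.4 -1.1] t 62.7
turn units [ 0.   -0.02  0.  ] shift after turn [-0.013  2.272  0.018] shift now axes [-0.013  2.272  0.018]
```

Request:
send_rows(
  deltas=[
    [-0.01,0.5,0.02,0,0,0,1],
    [0,0.7,0,0,0,0,1],
    [0,0.6,0,0,0,0,1],
    [0,0.3,0,0,0,0,1],
    [0,0.13,0,0,0,0,1],
    [0,0.05,0,0,0,0,1],
    [0,0,0,0,0,0,1],
    [0,0,0,0,0,0,1],
    [0,0,0,0,0,0,1],
  ],
)

```text
clock: 63.6
eef_pos: [588.9, 51.6, 58.4]
eef_rot: [0.702, -0.702, 0.084, -0.086]
contact_force: [-0.8, -0.2, -0.7]
width: 0.294
```

```bash
python3 plan.py 588.1 51 53.5 -13.7
python3 - <<'E'
from h import *
f=vision.grab_frame("wrist"); crop(f,100,100,412,384,2,"w25.png")
E
```

```text
pos [588.9  51.6  58.4] yaw -13.79 tilt [ 1.9e-03 -2.0e-04 -1.0e+00] -> -13.7 w 25.0 F [-0.8 -0.2 -0.7] t 63.6
turn units [-0.   -0.02  0.02] shift after turn [-0.014  0.098 -0.015] shift now axes [-0.014  0.098 -0.015]
```

View pics/w25.png

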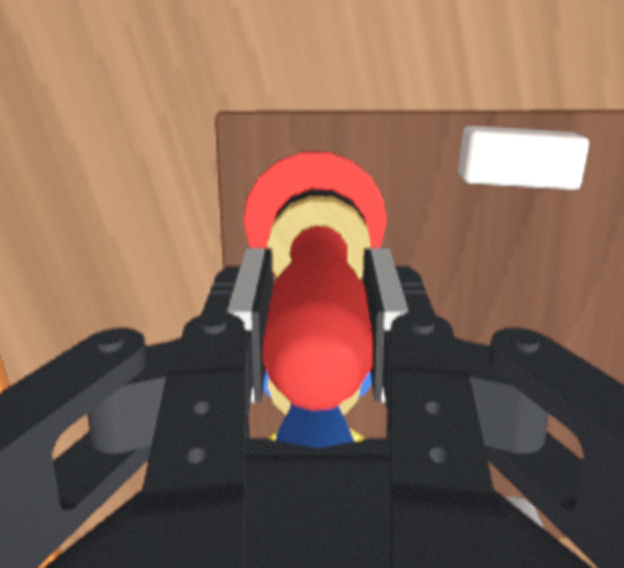

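Request:
send_rows(
  deltas=[
    [-0.02,0.04,0,0,0,0,1],
    [0,0.03,0,0,0,0,1],
    [0,0.02,0,0,0,0,1],
    [0,0,0,0,0,0,1],
    [0,0,0,0,0,0,1],
  ],
)

```text
clock: 64.15
eef_pos: [587.4, 51.9, 53.6]
eef_rot: [-0.702, 0.702, -0.085, 0.085]
contact_force: [-2.4, -0.1, 4.8]
width: 0.288
```

Request:
send_rows(
  deltas=[
    [0,0,0,0,0,0,0.65],
    [0,0,0,0,0,0,0.55],
    [0,0,0,0,0,0,0.45],
    [0,0,0,0,0,0,0.4],
    [0,0,0,0,0,0,0.4],
    [0,-0.3,0,0,0,0,0.4],
    [0,-0.8,0,0,0,0,0.4],
    [0,-0.8,0,0,0,0,0.4],
    [0,-0.5,0,0,0,0,0.4],
    [0,0,0,0,0,0,0.4],
  ],
)

```text
clock: 65.15
eef_pos: [589.5, 51.8, 177.2]
eef_rot: [0.702, -0.702, 0.082, -0.088]
contact_force: [-0.5, -1.0, 0.5]
width: 0.596
```

Request:
send_rows(
  deltas=[
    [-0.2,-0.3,-0.3,0,0,0,0.4],
    [-0.4,-0.3,-0.8,0,0,0,0.4],
    [-0.4,-0.2,-0.8,0,0,0,0.4],
    [-0.2,0,-0.4,0,0,0,0.4],
    [0,0,0,0,0,0,0.4],
    [0,0,0,0,0,0,0.4],
    [0,0,0,0,0,0,0.4],
    [0,0,0,0,0,0,0.4],
    [0,0,0,0,0,0,0.4],
  ],
)

```text
clock: 66.05
eef_pos: [502.0, -44.8, 212.4]
eef_rot: [0.702, -0.702, 0.085, -0.084]
contact_force: [-0.1, -0.4, 0.2]
width: 0.6
```

```bash
python3 - <<'E'
from h import *
f=vision.grab_frame("wrist"); crop(f,0,0,512,384,1.5,"w26.png")
d=vision.grab_frame("side"); crop(d,160,100,360,300,3,"d26.png")
s=vision.grab_frame("scene"); crop(s,160,80,360,350,2,"s26.png")
print(plane(s,188,326,65))
for X in [(561.5,-57.1,11),(574.8,-2.9,11),(588.1,51,11)]: print(proj(f,X)*1.5)
E
python3 discs.py
```

```text
[ 633.32096973 -245.85174809   65.        ]
[461.75912122 246.60046417]
[465.19847541 176.98401618]
[469.04963837 100.95709414]
y [561.3 -57.8] inl 89 220 [309. 167.]
r [588.2  51.4] inl 110 146 [316.  63.]
b [575.3  -3.4] inl 81 127 [313. 118.]
TCPproj [388.51149075 361.58808086] [501.77208188 -45.24297781 212.73474889]
tips [488.8355164  379.12303375] [288.3505626  379.33788142]
[ 16.85851466  69.6686361  141.31711446]
```

View pics/w26.png

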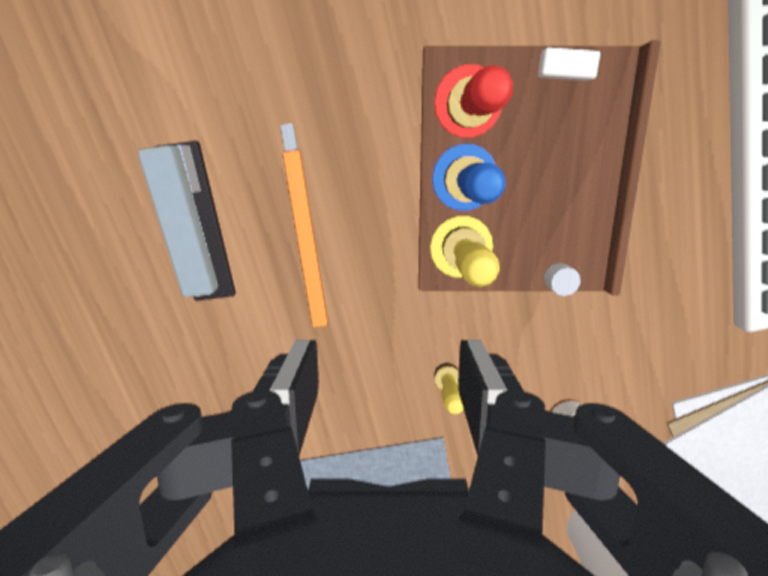

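View pics/d26.png

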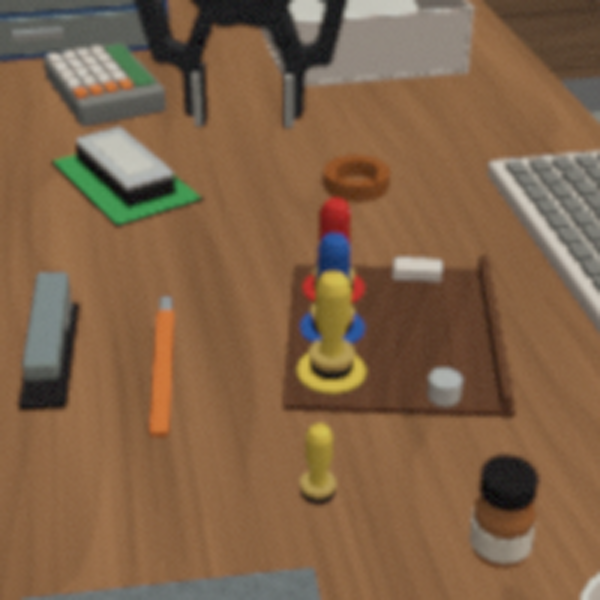

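View pics/s26.png

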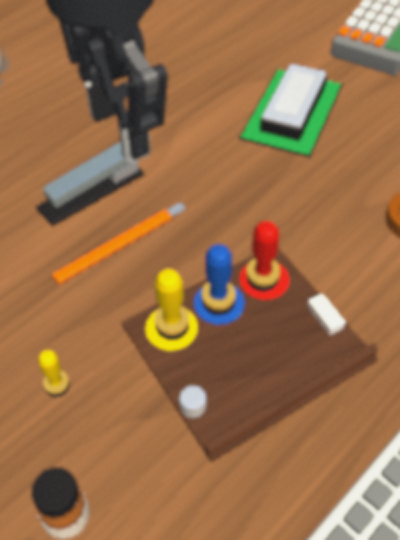

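All three stamps stand upright and concentric on their own discs. The pad lies on the green mat, the jar has not moved, and the gripper is clear. I'm handing in the job.

```bash
python3 -c "
from bench import arm
print(arm.job_done())"
```

```text
the job is handed in; nothing more can be done
None
```

The job is done and handed in at about 66 s of the 136 s allowed. I stood the yellow, blue and red stamps upright on the grey felt mat, then laid the pad on the green mat. After that I returned each stamp to the disc of its own colour.

- **Pad:** checked after release, its centre was about 1 mm from the mat's centre, and both lay at 22.0°.
- **Stamps:** the last wrist, side and scene pictures show all three upright and close to the middle of their discs. That was judged from the pictures and the arm's position at release, about 1 mm off; I did not measure each stamp separately at the end.
- **Ink jar:** nothing went near it. In the last scene picture it appears where it was at the start, though I did not measure its position again.
- **Look-alike:** the small yellow stamp was not touched.
- **Disagreement:** my first disc positions were about 3–4 mm off because the arm was still swaying when I measured. I measured again once it had settled, before gripping anything, and used those values. No check failed after that.

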